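Make the parts carrier ready to carry

TASK

Make the parts carrier ready to carry: first lay the biggest of the three loose bolts in its empty bay, then swing the keeper bar fully shut across the bays until it clicks, and then raise the folded carry handle fully upright until it clicks. Leave the V-block in its bay and the two smaller bolts and the tins where they are.

Things in the scene. Friction and masses are not known exactly. Their poses are not given: they have to be found in the camera images.
- carrier: grey steel tray fixed to the bench, 192 (x) x 108 (y) x 45 mm high, walls and floor 4 mm. Origin: centre of underside, z up; yaw within 0.3 rad. A wall at x=0 parts the near bay (x<0, holds a V-block) from the empty far bay, each 90 x 100 mm inside. An ear at x=-96, y=-17..17 stands to z=76. Keeper bracket: x=-143..-93, y=-50..-14, top z=44. Keeper's stop tab: x=94, y=8, top z=54
- far_bay (a point): centre of the empty far bay's inner floor (carrier x = +47 mm, y = 0, z = 4 mm); axes as the carrier's
- near_bay (a point): centre of the near bay's inner floor (carrier x = -47 mm, y = 0, z = 4 mm), where the V-block lies; axes as the carrier's
- handle (a joint): carry handle's angle, rad: 0 = folded (30 degrees above level, leaning to the carrier's +y side), 1.047 = upright at its stop. Stays where left (stiff hinge 0.14 N m, 140 g). From about 0.77 a spring ball resists (0.25 N m or so more); past 0.93 it snaps over and pulls the handle to its stop
- handle_hinge (a point): a point on the handle's hinge axis, which runs along the carrier's x: carrier x = 0, y = 0, z = 35 mm; axes as the carrier's
- handle_grip (a point): middle of the handle's black grip tube, 100 mm from the hinge axis: 15 mm thick, 150 mm long, along the carrier's x, free to roll on its rod. Straps 14 mm wide at carrier x=+-104.5 join it to the hinge. Folded, its axis is at carrier y=+87, z=85 mm; upright at y=0, z=135 mm. Axes turn with the handle (at joint 0 as the carrier's)
- keeper (a joint): keeper bar's angle, rad: 0 = shut at its stop, pointing along the carrier's x turned 0.15 rad toward +y; grows as the bar swings level out to the carrier's -y side, at most 1.3. Stays where left (0.05 N m). From about 0.38 down to 0.15 a spring ball resists (0.2 N m or so); below that it snaps over and pulls the bar to 0
- keeper_hinge (a point): on the keeper's upright hinge axis (carrier x = -125 mm, y = -32 mm), at the bar's mid height, 56 mm above the bench; axes as the carrier's
- keeper_push (a point): point inside the keeper bar, 140 mm from its hinge axis, at mid height. The bar is plain steel on edge, 8 mm thick, 20 mm tall (46 to 66 mm above the bench), reaching 226 mm from the hinge. Its x axis points from the hinge to the tip
- big_bolt: the biggest loose bolt: dark hex bolt 69 mm long, lying on the bench on the carrier's +y side. Origin: under the middle of its length, z up; length along its y, 22 mm wide (x), 26 mm high. Grip it across x at its middle: it is 22 mm wide there as a solid, 120 g or so
- mid_bolt: smaller pale hex bolt, 52 mm long; origin under its middle, length along its y; not wanted
- small_bolt: smallest pale hex bolt, 45 mm long; origin under its middle, length along its y; not wanted
- v_block: steel V-block 60 (x) x 50 (y) x 34 mm high, V groove on top, lying in the near bay; origin under its centre
- tin: tin 69 mm across, 61 mm high, standing on the bench to the right; bystander
- low_tin: low tin 61 mm across, 37 mm high, on the bench to the right; bystander
Mind the look-alikes: they are no part of the job. What is shaped like the big_bolt but blue, turquoise or yellow is not meant.

How it is judged:
By the outcome, as a careful person would: the job done as asked, in the order asked, and still so for the second after the job is handed in, with the robot touching nothing.
It also fails if it takes over 64 s, if anything falls off the work surface, if the arm or the gripper's body presses on something with over 40 N, if the wrist force passes 120 N, or if a joint passes its speed limit or range.

ROBOT

A 7-joint arm with a two-finger parallel gripper is mounted at the origin on a cart in front of the work surface, level with it; the furniture and walls round the work are solid. World frame = base frame: x ahead of the robot, y to its left, z up, the work surface at z = 0. Lengths are in mm, angles in rad, forces in N, time in s.
With the tool pointing down it reaches from about 400 to 875 mm from the base axis. Payload 19.3 kg.
Tool frame: the origin (TCP) lies at the very end of the fingers, on their centre line; the grasp point (between the pads) lies 19 mm behind it; z points along the fingers, x is the direction in which the jaws open and shut, and the axes are right-handed (so a half turn about z gives the same grasp; the last joint's range is limited). The gripper opens to 85 mm and grips with 20 to 120 N. Pads are 22 mm wide; open, the fingers measure 114 mm over their backs; the gripper's body (76 mm by 85 mm) begins 54 mm behind the grasp point. The pads swing forward as they close: fully open they stand 13 mm farther back than shut.
Start: joints at [1.126, 0.521, -0.036, 1.599, 0.021, 1.021, -0.113], TCP at [228.776, -581.614, 193.991] pointing down, gripper open.
Joint ranges: [-2.91, 2.91], [-0.3, 2.13], [-1.5, 1.42], [0.17, 2.43], [-1.26, 4.41], [0.16, 1.93], [-2.52, 2.52]. Speed limits (rad/s): [1.89, 1.89, 2.39, 2.39, 3.01, 3.01, 3.01].

INTERFACE

Orientations are given as a unit quaternion [x, y, z, w].
In Python, from rig import robot, snapshot, camera_info gives the robot as it stands.
- The arm moves only by the shell command python3 -m jog 'ROWS' [OPENING] [FORCE]. ROWS is JSON, a list of rows, each an object with "travel": the shift along the tool's x, y, z each as a share of 0.4 m, from -1 to 1, a list of three; "twist": the turn, a rotation vector about the tool's x, y, z each as a share of 90 degrees, from -1 to 1, a list of three. A call has 1 to 10 rows; each row is the pose to reach, as a shift and turn from the pose measured when the call began, along the tool's axes at that moment; what a row does not reach only later rows make up. A row lasts 1/12 s, in which the tool goes at most 41.7 mm and 7.16 degrees, less where a joint would pass 70% of its speed; a pose out of reach is approached as far as the arm can. A call with a number of a shift or a turn outside -1 to 1 is refused whole. A call with a gripper value outside its range is refused whole. OPENING is the opening, from 0 (shut) to 1 (fully open), set as the call begins (- or left out, the last holds). The fingers move at their own pace and stop on an object; FORCE is the grip in N (left out, the last holds). Time passes only in rows, so rows that repeat a pose let the fingers close. It gives the time, the measured TCP pose, the force and the opening at its end, in the units of the state.
- robot.state(): the state, without advancing time (a new reading comes with each control period).
- snapshot(name): name is "scene" or "top" or "wrist"; returns the picture (480x640x3 uint8, red, green, blue); there is no depth.
- camera_info(name): a dict with "intrinsics" (3x3 intrinsics, pixels), "origin" and "rotation" of the camera in the world. Camera axes: x right, y down, z forward; pixel columns grow to the right and rows downward; lengths in mm; the calibration is good to about 2 mm. The wrist camera is an equidistant fisheye: a pixel r from the principal point sees the ray r / f radians off the axis. A picture is of the moment at which its call begins: read the wrist's pose just before it. camera_info takes no time and is no camera call; for the wrist camera it gives the pose at the moment of the call.
- robot.close_job(): hands the job in, once; it reports no verdict.
The state is a dict: "time": time; "joints": joint angles; "qvel": joint speeds; "tau": joint torques, N m; "position": TCP position; "tcp_rot": TCP orientation; "ft_force": force on the tool from outside, world axes, zero at the start; "torque": the same for the moment, N m; "opening": finger opening in mm.
Only numpy, scipy, OpenCV 4.12 (cv2) and the standard library are available. Lean on these libraries where they do the work, as an engineer would, in place of code of your own. Each camera call takes 0.05 s, during which the arm holds its last target.

## Working session

There is one attempt and no reset: what is moved stays moved. The work goes in short steps, Python scripts to look and compute and a shell command to move; the robot and the scene stay as the last step left them, time stands still between calls to the robot, and variables do not carry over. Pictures are saved under pics/ and viewed, and the job is handed in when it is done.

```bash
ls; mkdir -p pics; python3 - <<'E'
from rig import robot, snapshot, camera_info
import cv2
print(robot.state())
for n in ["scene","top","wrist"]:
    ci=camera_info(n); print(n,ci)
    cv2.imwrite(f"pics/{n}0.png",cv2.cvtColor(snapshot(n),cv2.COLOR_RGB2BGR))
E
```

```text
pics
{'time': 0.0, 'joints': array([ 1.12579248,  0.5219849 , -0.03633639,  1.59999531,  0.02121226,
        1.02111281, -0.1128016 ]), 'qvel': array([ 0.001883  ,  0.00072892,  0.00040361, -0.00032535, -0.00038163,
        0.00101151,  0.00101274]), 'tau': array([-1.31603443e-03, -9.27121782e+01,  1.97945751e+00, -3.69927800e+01,
        1.77168933e-02,  8.31677404e-03,  2.31260617e-05]), 'position': array([ 228.63261833, -581.27567084,  193.44835042]), 'tcp_rot': array([ 8.26465914e-01, -5.62986485e-01, -4.83576375e-04, -2.77360647e-04]), 'ft_force': array([-0.22301882, -0.92394488, -0.30001812]), 'torque': array([-0.00965696, -0.0087061 , -0.02325228]), 'opening': 85.3126353442358}
scene {'intrinsics': array([[442.11863357,   0.        , 321.02278314],
       [  0.        , 442.11863357, 243.10957764],
       [  0.        ,   0.        ,   1.        ]]), 'origin': array([121.22033567, 487.91556149, 791.68449615]), 'rotation': array([-0.27984953,  0.87594755, -0.37297819,  0.12364221])}
top {'intrinsics': array([[435.20877108,   0.        , 317.54430338],
       [  0.        , 435.20877108, 242.83441028],
       [  0.        ,   0.        ,   1.        ]]), 'origin': array([ 265.99015839, -215.30957232, 1221.81173588]), 'rotation': array([ 0.82053075, -0.55886187,  0.0663448 , -0.10000533])}
wrist {'intrinsics': array([[371.64829954,   0.        , 323.18343516],
       [  0.        , 371.64829954, 234.1637222 ],
       [  0.        ,   0.        ,   1.        ]]), 'origin': array([ 301.95878132, -552.35780074,  375.09605658]), 'rotation': array([ 0.81625184, -0.55599876, -0.0887224 ,  0.12933153])}
```

View pics/scene0.png

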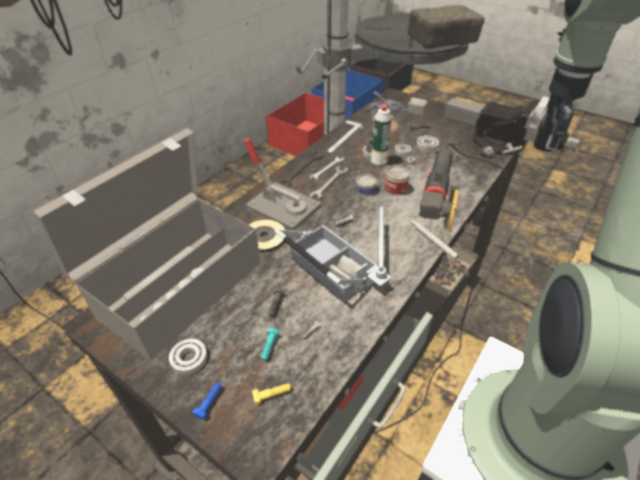

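View pics/top0.png

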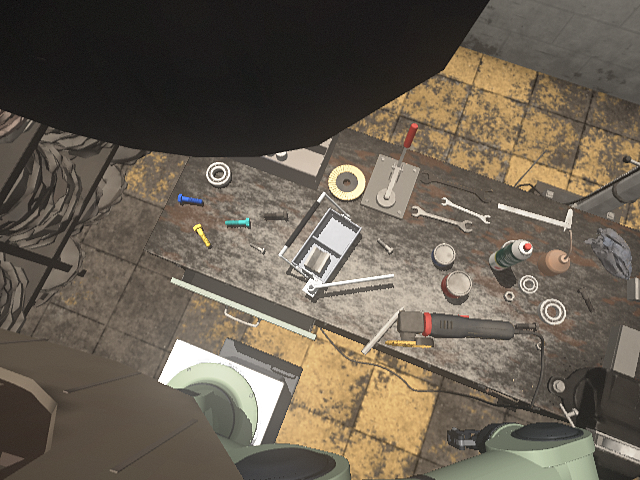

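View pics/wrist0.png

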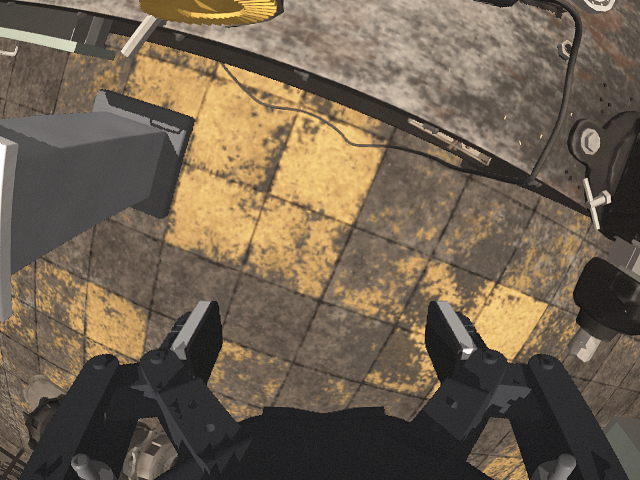

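```bash
cat > h.py <<'E'
import numpy as np, cv2
from scipy.spatial.transform import Rotation as R
from rig import robot, snapshot, camera_info
def ray(n,u,v,ci=None):
    ci=ci or camera_info(n); K=ci["intrinsics"]
    x=(u-K[0,2])/K[0,0]; y=(v-K[1,2])/K[1,1]
    if n=="wrist":
        r=np.hypot(x,y); d=np.array([np.sin(r)*x/max(r,1e-9),np.sin(r)*y/max(r,1e-9),np.cos(r)])
    else: d=np.array([x,y,1.])
    return np.array(ci["origin"]),R.from_quat(ci["rotation"]).apply(d)
def plane(n,u,v,z,ci=None):
    o,d=ray(n,u,v,ci); return o+d*(z-o[2])/d[2]
def proj(n,p,ci=None):
    ci=ci or camera_info(n); K=ci["intrinsics"]
    q=R.from_quat(ci["rotation"]).inv().apply(np.array(p,float)-ci["origin"])
    if n=="wrist":
        r=np.hypot(q[0],q[1]); t=np.arctan2(r,q[2]); x,y=q[0]/r*t,q[1]/r*t
    else: x,y=q[0]/q[2],q[1]/q[2]
    return np.array([K[0,0]*x+K[0,2],K[1,1]*y+K[1,2]])
def save(name,im): cv2.imwrite("pics/"+name+".png",cv2.cvtColor(im,cv2.COLOR_RGB2BGR))
def crop(im,x0,y0,x1,y1,s):
    return cv2.resize(im[y0:y1,x0:x1],None,fx=s,fy=s,interpolation=cv2.INTER_CUBIC)
E
python3 - <<'E'
import cv2
a=cv2.imread("pics/top0.png"); b=cv2.imread("pics/scene0.png")
cv2.imwrite("pics/topc.png",cv2.resize(a[170:310,215:405],None,fx=4,fy=4,interpolation=cv2.INTER_CUBIC))
cv2.imwrite("pics/scc.png",cv2.resize(b[190:340,240:440],None,fx=4,fy=4,interpolation=cv2.INTER_CUBIC))
E
```

```text
(no output)
```

View pics/topc.png

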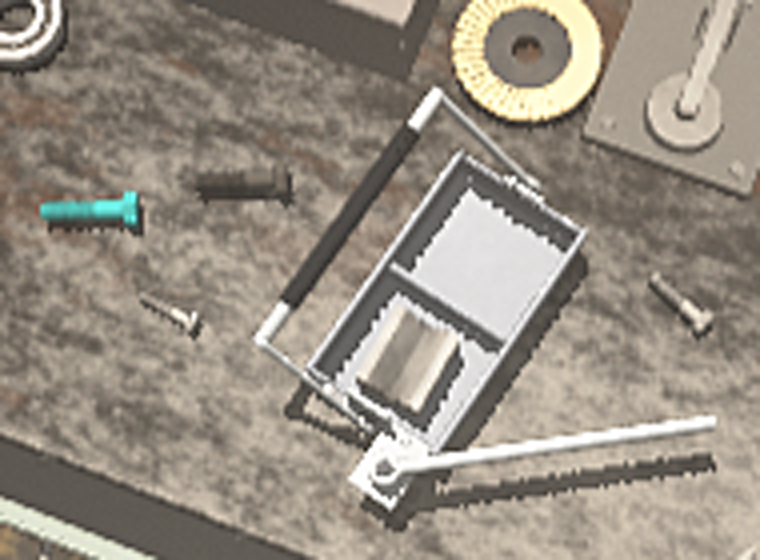

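View pics/scc.png

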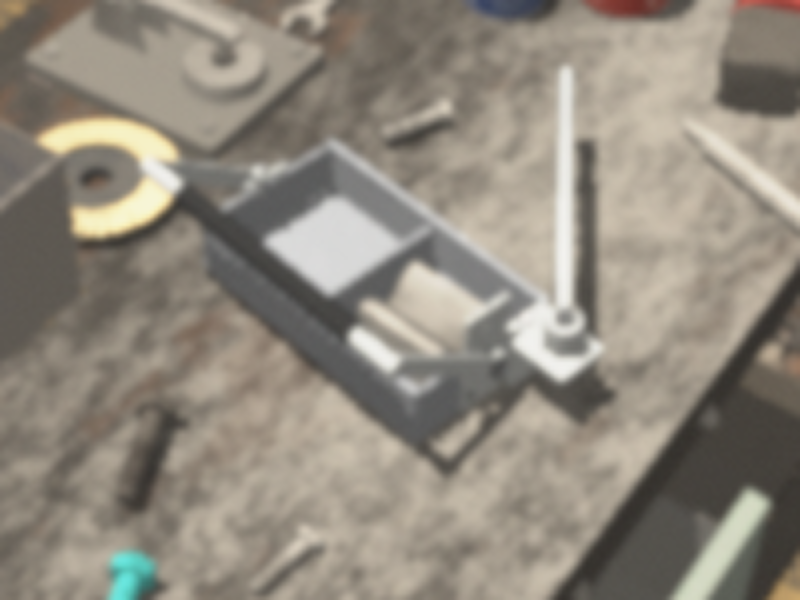

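```bash
python3 - <<'E'
from h import *
ci=camera_info("top")
T=lambda u,v,z: plane("top",215+u/4,170+v/4,z,ci)
A=T(462,153,45);B=T(586,232,45);C=T(432,450,45);D=T(310,373,45)
for p in (A,B,C,D): print(p)
print("len",np.linalg.norm(A-D),np.linalg.norm(B-C),np.linalg.norm(A-B),np.linalg.norm(C-D))
print("ctr",(A+B+C+D)/4, "yaw",[np.arctan2(*(p)[1::-1]) for p in (A-D,B-C)])
y1=A-B; print(np.arctan2(-y1[0],y1[1]))
# scene estimate
cs=camera_info("scene")
S=lambda u,v,z: plane("scene",240+u/4,190+v/4,z,cs)
for q in [(333,143),(207,240),(416,427),(548,300)]: print("sc",S(*q,45))
# bolt
print("bolt", T(200,184,13),T(291,184,13),T(247,184,13)); print("bolt sc",S(135,500,13),S(163,412,13))
# grip ends, keeper tip
print("grip",T(262,338,85),T(435,95,85)); print("keeper",T(715,422,66),T(387,470,66))
E
```

```text
[ 640.89067111 -103.47808005   45.        ]
[ 618.39062841 -205.41160003   45.        ]
[ 435.31573856 -160.8986374    45.        ]
[454.29046326 -63.34958905  45.        ]
len 190.86627087876386 188.40864930815894 104.38723301926471 99.37734657447369
ctr [ 537.22187534 -133.28447664   45.        ] yaw [np.float64(-0.2118245461207802), np.float64(-0.23851253496478236)]
-0.2172488999082024
sc [ 613.36338944 -198.4755095    45.        ]
sc [624.3439856  -83.14443147  45.        ]
sc [442.04524351 -35.17206335  45.        ]
sc [ 431.74921584 -158.26297407   45.        ]
bolt [559.46041879  68.13410843  13.        ] [583.63373021   6.61191607  13.        ] [571.9464935   36.35647247  13.        ]
bolt sc [552.60458493  73.40814724  13.        ] [579.62460502  16.50248087  13.        ]
grip [458.17833119 -29.63321715  85.        ] [660.61681474 -74.74321507  85.        ]
keeper [ 519.4352779  -331.66929116   66.        ] [ 408.7947138 -138.831511    66.       ]
```

```bash
python3 - <<'E'
from h import *
print("bottle",plane("scene",378,160,0),plane("top",505,260,60), "tin",plane("top",457,284,61),"grinder",plane("top",470,325,60),"bolt mid",plane("top",386,246,8))
# tool-frame move calc
cat='''
def move(target, yaw):
    """tool down, jaw x axis at yaw (mod pi); gives travel & twist shares from current state"""
    s=robot.state(); Rc=R.from_quat(s["tcp_rot"]); 
    best=None
    for k in (-1,0,1):
        y=yaw+k*np.pi
        Rt=R.from_matrix(np.array([[np.cos(y),np.sin(y),0],[np.sin(y),-np.cos(y),0],[0,0,-1]]))
        rv=(Rc.inv()*Rt).as_rotvec()
        if best is None or np.linalg.norm(rv)<np.linalg.norm(best): best=rv
    t=Rc.inv().apply(np.array(target)-s["position"])
    print("travel",np.round(t/400,4).tolist(),"twist",np.round(best/(np.pi/2),4).tolist(),"rows",np.linalg.norm(t)/41.7,np.degrees(np.linalg.norm(best))/7.16, "t",round(s["time"],2),"q7",round(s["joints"][6],2))
def show():
    s=robot.state(); print("t",round(s["time"],2),"pos",np.round(s["position"],1),"yaw",round(float(np.arctan2(*R.from_quat(s["tcp_rot"]).as_matrix()[1::-1,0])),3),"F",np.round(s["ft_force"],1),"open",round(s["opening"],1),"q",np.round(s["joints"],2))
'''
open("h.py","a").write(cat)
E
python3 - <<'E'
from h import *
move([450,-20,330],-0.2)
E
```

```text
bottle [ 683.9057674 -601.37235      0.       ] [ 671.72377734 -599.64650383   60.        ] tin [ 560.80004707 -497.479494     61.        ] grinder [ 469.76694152 -561.44470758   60.        ] bolt mid [ 604.84400594 -288.84606327    8.        ]
travel [-1.1037, -1.0286, -0.3402] twist [-0.0002, 0.0005, -0.6341] rows 14.835526158517048 7.970143141730747 t 0.15 q7 -0.11
```

```bash
python3 - <<'E'
from h import *
move([340,-300,340],-0.7)
E
```

```text
travel [-0.553, -0.5165, -0.3657] twist [-0.0001, 0.0006, -0.3158] rows 8.061221113745582 3.9690445703664383 t 0.15 q7 -0.11
```

```bash
python3 -m jog '[{"travel":[0,0,-0.2],"twist":[0,0,0]},{"travel":[-0.05,-0.05,-0.37],"twist":[0,0,0]},{"travel":[-0.55,-0.52,-0.37],"twist":[0,0,-0.32]},{"travel":[-0.55,-0.52,-0.37],"twist":[0,0,-0.32]},{"travel":[-0.55,-0.52,-0.37],"twist":[0,0,-0.32]},{"travel":[-0.55,-0.52,-0.37],"twist":[0,0,-0.32]},{"travel":[-0.55,-0.52,-0.37],"twist":[0,0,-0.32]},{"travel":[-0.55,-0.52,-0.37],"twist":[0,0,-0.32]},{"travel":[-0.55,-0.52,-0.37],"twist":[0,0,-0.32]},{"travel":[-0.55,-0.52,-0.37],"twist":[0,0,-0.32]}]' 1
python3 - <<'E'
from h import *
show();move([470,-20,340],0.1)
E
```

```text
time: 0.98
position: [344.4, -295.4, 343.5]
tcp_rot: [0.942, -0.337, 0.001, -0.0]
ft_force: [0.6, 0.1, -0.8]
opening: 85.5
t 0.98 pos [ 344.4 -295.4  343.5] yaw -0.687 F [ 0.6  0.1 -0.8] open 85.5 q [ 0.84  0.11 -0.29  1.8   0.03  1.24 -0.14]
travel [-0.194, -0.7313, 0.0094] twist [-0.0005, -0.0012, -0.5012] rows 7.258265173371286 6.300062827130947 t 0.98 q7 -0.14
```

```bash
python3 -m jog '[{"travel":[-0.19,-0.73,0],"twist":[0,0,-0.5]},{"travel":[-0.19,-0.73,0],"twist":[0,0,-0.5]},{"travel":[-0.19,-0.73,0],"twist":[0,0,-0.5]},{"travel":[-0.19,-0.73,0],"twist":[0,0,-0.5]},{"travel":[-0.19,-0.73,0],"twist":[0,0,-0.5]},{"travel":[-0.19,-0.73,0],"twist":[0,0,-0.5]},{"travel":[-0.19,-0.73,0],"twist":[0,0,-0.5]},{"travel":[-0.19,-0.73,0],"twist":[0,0,-0.5]},{"travel":[-0.19,-0.73,0],"twist":[0,0,-0.5]},{"travel":[-0.19,-0.73,0],"twist":[0,0,-0.5]}]'
python3 - <<'E'
from h import *
import json
show()
ci=camera_info("wrist"); im=snapshot("wrist"); save("w1",im)
json.dump({k:np.array(v).tolist() for k,v in ci.items()},open("w1.json","w"))
E
```

```text
time: 1.82
position: [470.9, -20.9, 343.5]
tcp_rot: [0.999, 0.05, 0.001, -0.0]
ft_force: [-0.6, -1.2, -0.0]
opening: 85.2
t 1.82 pos [470.9 -20.9 343.5] yaw 0.1 F [-0.6 -1.2 -0. ] open 85.2 q [ 0.45  0.17 -0.62  1.75  0.1   1.26 -0.09]
```

View pics/w1.png

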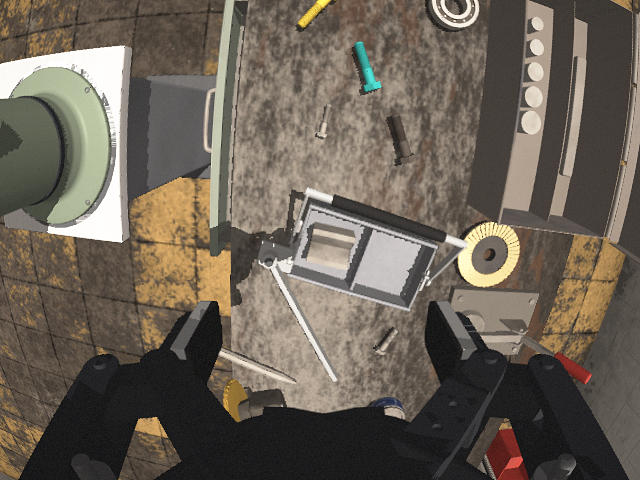

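```bash
python3 - <<'E'
import cv2
a=cv2.imread("pics/w1.png")
cv2.imwrite("pics/w1c.png",cv2.resize(a[180:320,250:450],None,fx=4,fy=4,interpolation=cv2.INTER_CUBIC))
cv2.imwrite("pics/w1b.png",cv2.resize(a[30:180,300:440],None,fx=4,fy=4,interpolation=cv2.INTER_CUBIC))
E
```

```text
(no output)
```

View pics/w1c.png

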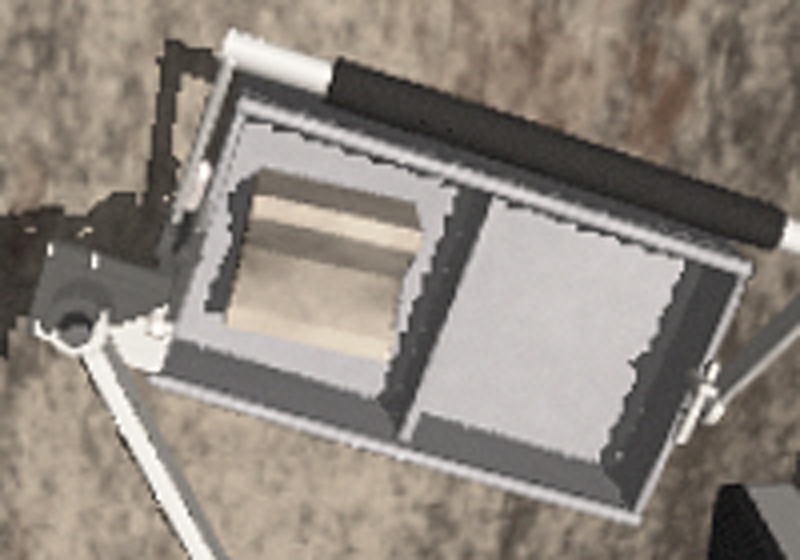

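View pics/w1b.png

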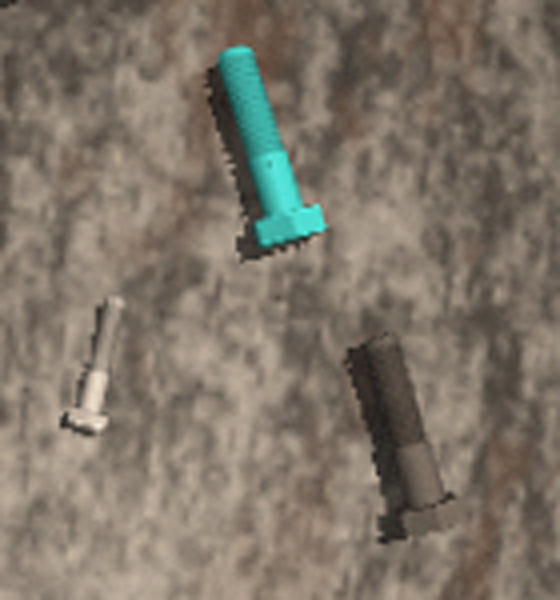

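```bash
python3 - <<'E'
from h import *
import json
ci=json.load(open("w1.json"))
B=lambda u,v,z: plane("wrist",300+u/4,30+v/4,z,ci)
C=lambda u,v,z: plane("wrist",250+u/4,180+v/4,z,ci)
p=B(383,340,13);q=B(435,531,13); d=q-p; print("bolt",p,q,(p+q)/2,np.linalg.norm(d),"dir",np.arctan2(d[1],d[0]))
cs=[C(750,266,45),C(638,521,45),C(152,380,45),C(241,101,45)]
for c in cs: print(c)
a,b,c,e=cs
print(np.linalg.norm(a-e),np.linalg.norm(b-c),np.linalg.norm(a-b),np.linalg.norm(c-e),"ctr",sum(cs)/4,"yaw",np.arctan2((a-e)[1],(a-e)[0]),np.arctan2((b-c)[1],(b-c)[0]))
print("keeper hinge",C(75,328,66),"tip",plane("wrist",335,379,66,ci)); print("vblock",C(330,215,38))
print("grip",C(335,75,85),C(783,228,85))
E
```

```text
Traceback (most recent call last):
  File "h.py", line 12, in plane
    o,d=ray(n,u,v,ci); return o+d*(z-o[2])/d[2]
        ~~~^^^^^^^^^^
  File "h.py", line 6, in ray
    x=(u-K[0,2])/K[0,0]; y=(v-K[1,2])/K[1,1]
         ~^^^^^
TypeError: list indices must be integers or slices, not tuple
```

```bash
cat > m1.py <<'E'
from h import *
import json
ci={k:np.array(v) for k,v in json.load(open("w1.json")).items()}
B=lambda u,v,z: plane("wrist",300+u/4,30+v/4,z,ci)
C=lambda u,v,z: plane("wrist",250+u/4,180+v/4,z,ci)
p=B(383,340,13);q=B(435,531,13); d=q-p; print("bolt",p,q,(p+q)/2,np.linalg.norm(d),"dir",np.arctan2(d[1],d[0]))
cs=[C(750,266,45),C(638,521,45),C(152,380,45),C(241,101,45)]
for c in cs: print(c)
a,b,c,e=cs
print(np.linalg.norm(a-e),np.linalg.norm(b-c),np.linalg.norm(a-b),np.linalg.norm(c-e),"ctr",sum(cs)/4,"yaw",np.arctan2((a-e)[1],(a-e)[0]),np.arctan2((b-c)[1],(b-c)[0]))
print("keeper hinge",C(75,328,66),"tip",plane("wrist",335,379,66,ci)); print("vblock",C(330,215,38))
print("grip",C(335,75,85),C(783,228,85))
E
python3 m1.py
```

```text
bolt [561.05883144  73.37670045  13.        ] [588.17223777   9.3533609   13.        ] [574.6155346   41.36503068  13.        ] 69.52787074157766 dir -1.1702032088270444
[641.37911091 -99.32061584  45.        ]
[ 619.53129999 -204.17204468   45.        ]
[ 434.47190504 -162.67495985   45.        ]
[456.97727653 -58.6421108   45.        ]
188.83531791665595 189.65491744056948 107.10344986166231 106.43930395449692 ctr [ 538.08989812 -131.20243279   45.        ] yaw -0.21711974292890787 -0.22058768441702306
keeper hinge [ 408.52933329 -136.70548879   66.        ] tip [ 519.91069151 -327.93126346   66.        ]
vblock [491.02717491 -97.49761018  38.        ]
grip [485.01338818 -38.01800995  85.        ] [635.20348776 -72.25937423  85.        ]
```

```bash
python3 - <<'E'
from h import *
move([574,40.5,100],0.4)
E
```

```text
travel [0.2715, -0.13, 0.6092] twist [0.0002, -0.0008, -0.1923] rows 6.517714726281492 2.416779421444161 t 1.87 q7 -0.09
```

```bash
python3 -m jog '[{"travel":[0.27,-0.13,0.61],"twist":[0,0,-0.19]},{"travel":[0.27,-0.13,0.61],"twist":[0,0,-0.19]},{"travel":[0.27,-0.13,0.61],"twist":[0,0,-0.19]},{"travel":[0.27,-0.13,0.61],"twist":[0,0,-0.19]},{"travel":[0.27,-0.13,0.61],"twist":[0,0,-0.19]},{"travel":[0.27,-0.13,0.61],"twist":[0,0,-0.19]},{"travel":[0.27,-0.13,0.61],"twist":[0,0,-0.19]},{"travel":[0.27,-0.13,0.61],"twist":[0,0,-0.19]},{"travel":[0.27,-0.13,0.61],"twist":[0,0,-0.19]}]'
python3 - <<'E'
from h import *
show(); move([574,40.5,4],0.4)
im=snapshot("wrist"); 
im=im.copy()
for p in ([561,73.4,13],[588.2,9.4,13]):
    print(proj("wrist",p))
save("w2",im)
E
```

```text
time: 2.62
position: [572.7, 39.4, 99.2]
tcp_rot: [0.981, 0.196, -0.0, 0.0]
ft_force: [0.8, 0.6, 0.4]
opening: 85.4
t 2.62 pos [572.7  39.4  99.2] yaw 0.396 F [0.8 0.6 0.4] open 85.4 q [ 0.23  0.61 -0.57  1.8   0.42  0.85 -0.15]
travel [0.0043, -0.0013, 0.238] twist [-0.0, 0.0005, -0.0029] rows 2.2837842901615164 0.03646142793530179 t 2.62 q7 -0.15
[326.38732737 176.66803061]
[326.76437211 264.89846242]
```

View pics/w2.png

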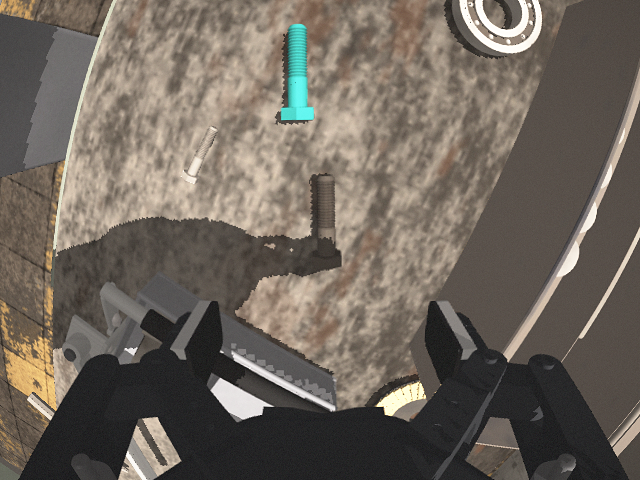

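```bash
python3 -m jog '[{"travel":[0.004,0,0.1],"twist":[0,0,0]},{"travel":[0.004,0,0.18],"twist":[0,0,0]},{"travel":[0.004,0,0.22],"twist":[0,0,0]},{"travel":[0.004,0,0.237],"twist":[0,0,0]},{"travel":[0.004,0,0.237],"twist":[0,0,0]},{"travel":[0.004,0,0.237],"twist":[0,0,0]}]'
python3 -m jog '[{"travel":[0,0,0],"twist":[0,0,0]},{"travel":[0,0,0],"twist":[0,0,0]},{"travel":[0,0,0],"twist":[0,0,0]},{"travel":[0,0,0],"twist":[0,0,0]},{"travel":[0,0,0],"twist":[0,0,0]},{"travel":[0,0,0],"twist":[0,0,0]},{"travel":[0,0,0],"twist":[0,0,0]},{"travel":[0,0,0],"twist":[0,0,0]}]' 0 50
```

```text
time: 3.17
position: [575.8, 39.4, 7.7]
tcp_rot: [0.981, 0.196, 0.002, 0.001]
ft_force: [-0.8, 0.2, 0.9]
opening: 85.4
time: 3.83
position: [575.8, 39.5, 7.6]
tcp_rot: [0.981, 0.196, 0.002, 0.001]
ft_force: [-0.0, 1.3, -0.1]
opening: 0.3
```

```bash
python3 - <<'E'
from h import *
show()
for n in ("wrist","scene"): save(n+"3",snapshot(n))
E
```

```text
t 3.83 pos [575.8  39.5   7.6] yaw 0.394 F [-0.   1.3 -0.1] open 0.3 q [ 0.17  0.74 -0.49  1.84  0.53  0.68 -0.23]
```

View pics/wrist3.png

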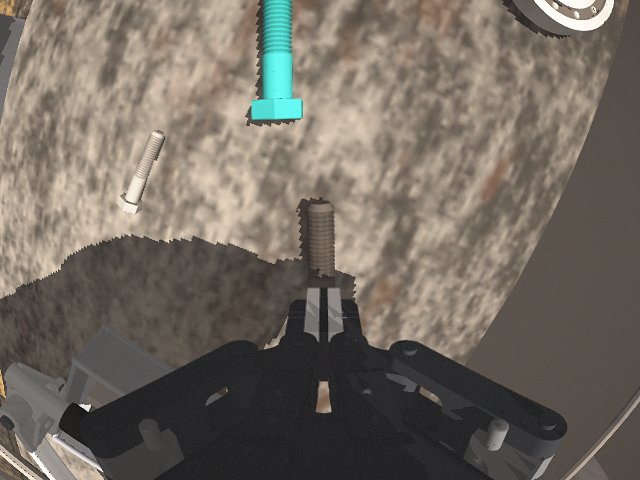

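View pics/scene3.png

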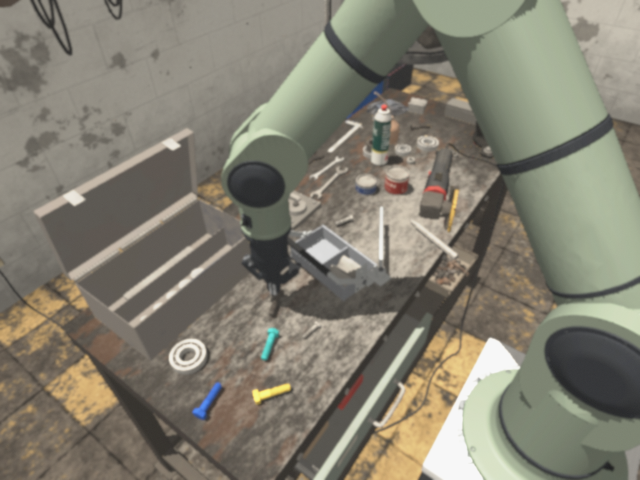

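```bash
python3 - <<'E'
from h import *
print("tcp px",proj("wrist",[575.8,39.5,7.6]),"tip exp",proj("wrist",[561,73.4,13]),"head exp",proj("wrist",[588,9.4,13]))
print("tip now",plane("wrist",320,203,13),"occl", plane("wrist",320,277,13), "shank w",plane("wrist",306,240,13),plane("wrist",334,240,13))
E
python3 -c "
import cv2
a=cv2.imread('pics/wrist3.png');cv2.imwrite('pics/w3c.png',cv2.resize(a[180:340,250:400],None,fx=4,fy=4,interpolation=cv2.INTER_CUBIC))"
```

```text
tcp px [324.37175016 270.7974778 ] tip exp [323.20064217 205.50299591] head exp [323.80099818 327.78464584]
tip now [559.08079246  73.96099412  13.        ] occl [574.11806265  37.54886672  13.        ] shank w [559.86321294  53.68954497  13.        ] [572.82609887  59.07351493  13.        ]
```

View pics/w3c.png

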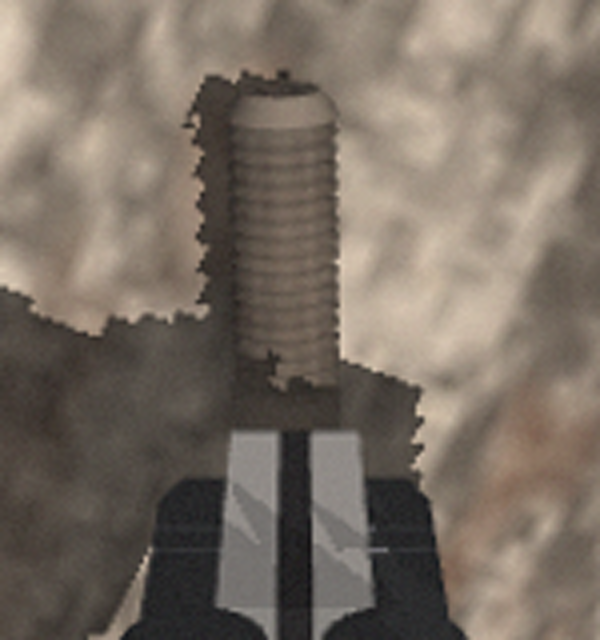

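```bash
python3 - <<'E'
from h import *
s=robot.state(); Rt=R.from_quat(s["tcp_rot"])
for dz in (0,-10,-20,-30):
  print(dz,proj("wrist",s["position"]+Rt.apply([0,-11,dz])),proj("wrist",s["position"]+Rt.apply([0,0,dz])))
for dx in (-6,6): print(proj("wrist",s["position"]+Rt.apply([dx,-11,-22])))
for n in ("scene",): print(proj(n,s["position"]),proj(n,[559,74,13]),proj(n,[588,9.4,13]))
E
python3 -c "
import cv2
a=cv2.imread('pics/scene3.png');cv2.imwrite('pics/s3c.png',cv2.resize(a[220:340,220:340],None,fx=5,fy=5,interpolation=cv2.INTER_CUBIC))"
```

```text
0 [324.28941308 251.58103506] [324.26913665 270.87761989]
-10 [324.33341413 258.68702617] [324.31040274 278.76455555]
-20 [324.38178605 266.54466961] [324.35551394 287.44578281]
-30 [324.43515998 275.27160512] [324.40497204 297.03657937]
[311.54200694 268.2031649 ]
[337.23971155 268.20247198]
[275.7794148  301.72081435] [271.32997638 313.81161307] [279.89398351 289.42511932]
```

View pics/s3c.png

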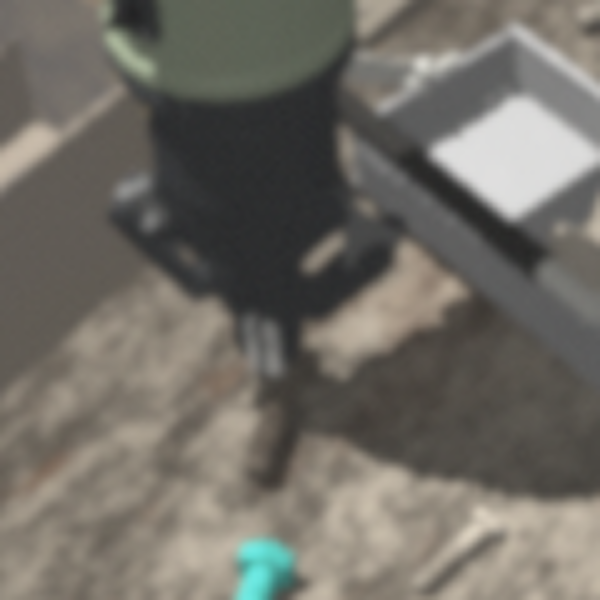

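```bash
python3 - <<'E'
from h import *
o1,d1=ray("scene",273,294.5);o2,d2=ray("wrist",323.5,287.5)
A=np.stack([d1,-d2],1);t=np.linalg.lstsq(A,o2-o1,rcond=None)[0]
print(o1+d1*t[0],o2+d2*t[1])
E
```

```text
[572.48308056  48.36228442  44.04967165] [572.0439815   47.00021276  44.58543323]
```

```bash
python3 - <<'E'
from h import *
s=robot.state(); Rt=R.from_quat(s["tcp_rot"])
for dz in (0,-13,-20,-30,-36,-42,-48,-56,-64): print(dz,proj("wrist",s["position"]+Rt.apply([-42.7,-11,dz])),proj("wrist",s["position"]+Rt.apply([0,-11,dz])))
E
```

```text
0 [243.75403248 251.30352672] [324.28941308 251.58103506]
-13 [238.5909861  260.48294267] [324.34744003 260.96045041]
-20 [235.54578429 265.92829048] [324.38178605 266.54466961]
-30 [230.83021232 274.40711865] [324.43515998 275.27160512]
-36 [227.7731729  279.93451724] [324.46988942 280.98265712]
-42 [224.52829342 285.82838013] [324.50686766 287.09227366]
-48 [221.08015094 292.12216265] [324.54629653 293.64001027]
-56 [216.13727878 301.20042308] [324.60306828 303.1292484 ]
-64 [210.75952433 311.1542553 ] [324.66518519 313.59712407]
```

```bash
python3 -m jog '[{"travel":[0,0,0],"twist":[0,0,0]},{"travel":[0,0,0],"twist":[0,0,0]},{"travel":[0,0,0],"twist":[0,0,0]},{"travel":[0,0,0],"twist":[0,0,0]},{"travel":[0,0,0],"twist":[0,0,0]},{"travel":[0,0,0.02],"twist":[0,0,0]},{"travel":[0,0,0.04],"twist":[0,0,0]},{"travel":[0,0,0.05],"twist":[0,0,0]},{"travel":[0,0,0.05],"twist":[0,0,0]}]' 0.6
python3 - <<'E'
from h import *
show()
for n in ("wrist","scene"): save(n+"4",snapshot(n))
E
python3 -c "
import cv2
a=cv2.imread('pics/scene4.png');cv2.imwrite('pics/s4c.png',cv2.resize(a[220:340,220:340],None,fx=5,fy=5,interpolation=cv2.INTER_CUBIC))"
```

```text
time: 4.68
position: [575.0, 39.4, -13.8]
tcp_rot: [0.981, 0.196, 0.001, 0.0]
ft_force: [1.0, 0.3, 0.1]
opening: 51.2
t 4.68 pos [575.   39.4 -13.8] yaw 0.395 F [1.  0.3 0.1] open 51.2 q [ 0.15  0.78 -0.47  1.85  0.55  0.65 -0.25]
```

View pics/wrist4.png

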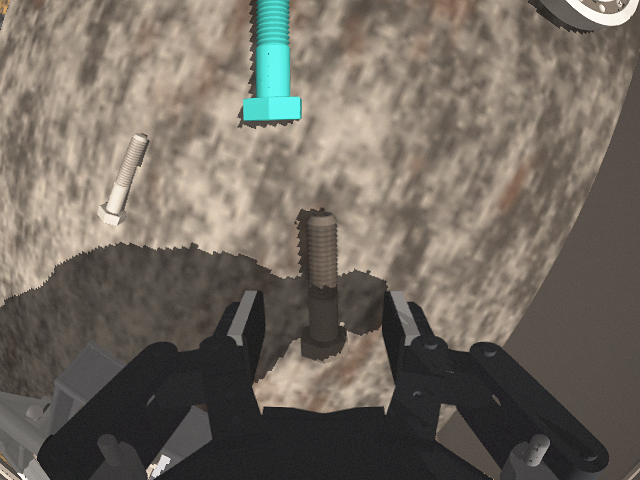

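View pics/s4c.png

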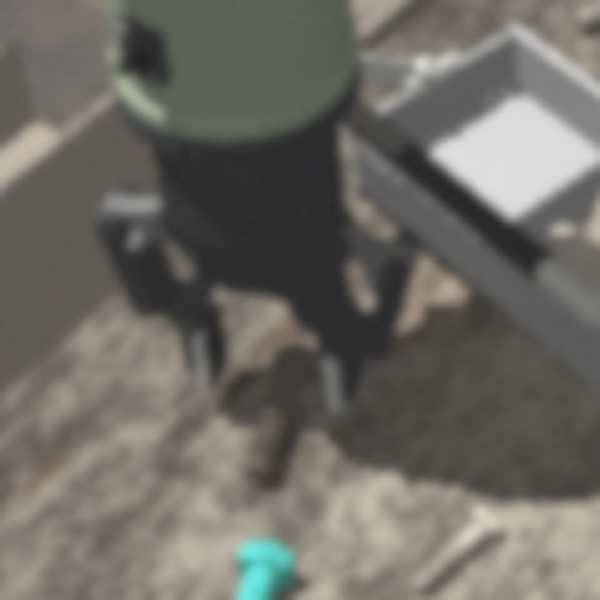

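```bash
python3 -m jog '[{"travel":[-0.002,0,0.02],"twist":[0,0,0]},{"travel":[-0.002,0,0.035],"twist":[0,0,0]},{"travel":[-0.002,0,0.04],"twist":[0,0,0]},{"travel":[-0.002,0,0.04],"twist":[0,0,0]},{"travel":[-0.002,0,0.04],"twist":[0,0,0]}]' 0.5
python3 - <<'E'
from h import *
show()
E
python3 -m jog '[{"travel":[0,0,0],"twist":[0,0,0]},{"travel":[0,0,0],"twist":[0,0,0]},{"travel":[0,0,0],"twist":[0,0,0]},{"travel":[0,0,0],"twist":[0,0,0]},{"travel":[0,0,0],"twist":[0,0,0]},{"travel":[0,0,0],"twist":[0,0,0]}]' 0 50
python3 - <<'E'
from h import *
show(); save("w5",snapshot("wrist"))
E
```

```text
time: 5.2
position: [574.8, 39.3, -28.9]
tcp_rot: [0.981, 0.196, 0.001, 0.0]
ft_force: [-0.9, -0.0, 0.5]
opening: 42.8
t 5.2 pos [574.8  39.3 -28.9] yaw 0.395 F [-0.9 -0.   0.5] open 42.8 q [ 0.14  0.8  -0.45  1.85  0.57  0.62 -0.27]
time: 5.7
position: [575.1, 39.3, -28.5]
tcp_rot: [0.981, 0.196, 0.001, 0.001]
ft_force: [-0.7, 0.8, 5.8]
opening: 21.4
t 5.7 pos [575.1  39.3 -28.5] yaw 0.395 F [-0.7  0.8  5.8] open 21.4 q [ 0.14  0.8  -0.45  1.85  0.57  0.62 -0.27]
```

View pics/w5.png

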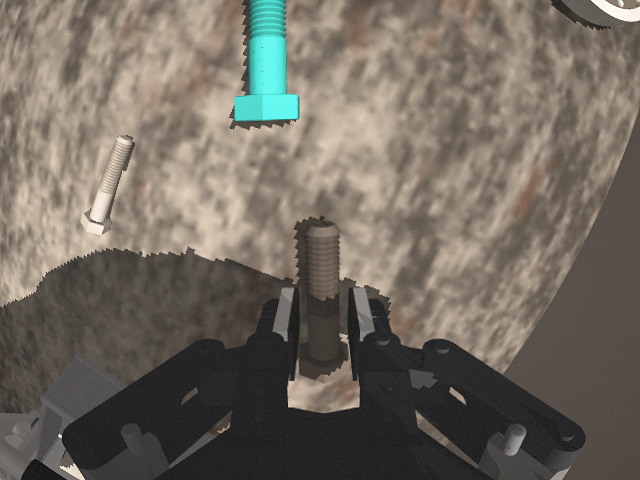

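```bash
python3 -m jog '[{"travel":[0,0,-0.05],"twist":[0,0,0]},{"travel":[0,0,-0.12],"twist":[0,0,0]},{"travel":[0,0,-0.22],"twist":[0,0,0]},{"travel":[0,0,-0.32],"twist":[0,0,0]},{"travel":[0,0,-0.35],"twist":[0,0,0]},{"travel":[0,0,-0.35],"twist":[0,0,0]},{"travel":[0,0,-0.35],"twist":[0,0,0]}]'
python3 - <<'E'
from h import *
show(); move([584,-141.5,112],-0.22)
E
```

```text
time: 6.33
position: [574.8, 39.0, 111.6]
tcp_rot: [0.981, 0.196, 0.002, 0.001]
ft_force: [-0.2, 0.2, -2.1]
opening: 21.1
t 6.33 pos [574.8  39.  111.6] yaw 0.394 F [-0.2  0.2 -2.1] open 21.1 q [ 0.23  0.6  -0.58  1.79  0.42  0.87 -0.14]
travel [-0.1521, 0.4255, -0.0006] twist [0.0008, -0.0026, 0.3911] rows 4.334533015484564 4.915594865419847 t 6.33 q7 -0.14
```

```bash
python3 -m jog '[{"travel":[-0.03,0.085,0],"twist":[0,0,0.08]},{"travel":[-0.06,0.17,0],"twist":[0,0,0.16]},{"travel":[-0.09,0.255,0],"twist":[0,0,0.24]},{"travel":[-0.12,0.34,0],"twist":[0,0,0.32]},{"travel":[-0.152,0.425,0],"twist":[0,0,0.39]},{"travel":[-0.152,0.425,0],"twist":[0,0,0.39]},{"travel":[-0.152,0.425,0],"twist":[0,0,0.39]},{"travel":[-0.152,0.425,0],"twist":[0,0,0.39]}]'
python3 - <<'E'
from h import *
show(); save("w6",snapshot("wrist")); save("t6",snapshot("top")); move([584,-141.5,-22],-0.22)
E
```

```text
time: 7.0
position: [583.2, -140.6, 110.2]
tcp_rot: [0.994, -0.108, 0.001, -0.0]
ft_force: [-0.6, 0.8, -2.3]
opening: 20.9
t 7.0 pos [ 583.2 -140.6  110.2] yaw -0.217 F [-0.6  0.8 -2.3] open 20.9 q [ 0.42  0.61 -0.41  1.73  0.3   0.87 -0.34]
travel [0.0009, 0.0041, 0.3323] twist [-0.0004, -0.0018, 0.0027] rows 3.187544034492127 0.0410014401253846 t 7.1 q7 -0.34
```

View pics/w6.png

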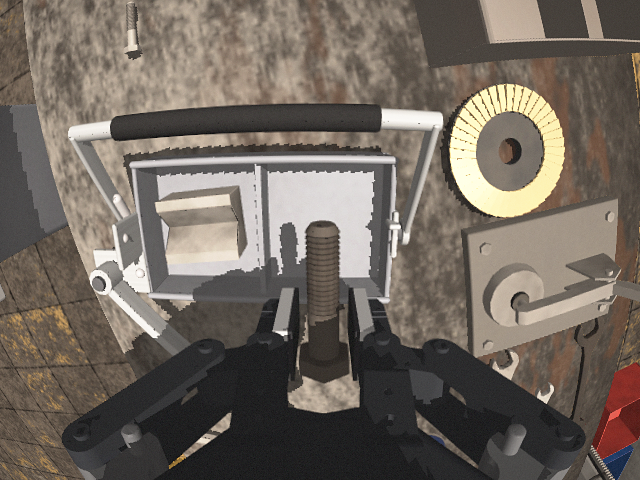

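```bash
cat >> h.py <<'E'
CO=np.array([538.,-132.,0.]);CY=-0.22
def cw(x,y,z): return CO+R.from_euler("z",CY).apply([x,y,z])
E
python3 - <<'E'
from h import *
for p in [(96,54,45),(-96,54,45),(0,54,45),(96,-54,45),(-96,-54,45),(75,87,85),(-75,87,85),(-125,-32,66)]: print(p,proj("wrist",cw(*p)).round(1))
for u in (95,): print(cw(47,0,4))
E
```

```text
(96, 54, 45) [398.  159.9]
(-96, 54, 45) [129.6 164.7]
(0, 54, 45) [255.5 159.1]
(96, -54, 45) [388.7 303. ]
(-96, -54, 45) [148.7 298. ]
(75, 87, 85) [377.  108.7]
(-75, 87, 85) [124.2 118.8]
(-125, -32, 66) [101.5 282.7]
[ 583.86718012 -142.25679228    4.        ]
```

```bash
python3 -m jog '[{"travel":[0,0.004,0.1],"twist":[0,0,0]},{"travel":[0,0.004,0.2],"twist":[0,0,0]},{"travel":[0,0.004,0.26],"twist":[0,0,0]},{"travel":[0,0.004,0.29],"twist":[0,0,0]},{"travel":[0,0.004,0.31],"twist":[0,0,0]},{"travel":[0,0.004,0.325],"twist":[0,0,0]},{"travel":[0,0.004,0.332],"twist":[0,0,0]},{"travel":[0,0.004,0.332],"twist":[0,0,0]},{"travel":[0,0.004,0.332],"twist":[0,0,0]}]'
python3 - <<'E'
from h import *
show(); save("w7",snapshot("wrist"))
E
```

```text
time: 7.85
position: [584.3, -141.5, -20.9]
tcp_rot: [0.994, -0.108, 0.002, -0.0]
ft_force: [-0.6, -0.5, -2.4]
opening: 21.5
t 7.85 pos [ 584.3 -141.5  -20.9] yaw -0.216 F [-0.6 -0.5 -2.4] open 21.5 q [ 0.37  0.79 -0.33  1.79  0.41  0.63 -0.42]
```

View pics/w7.png

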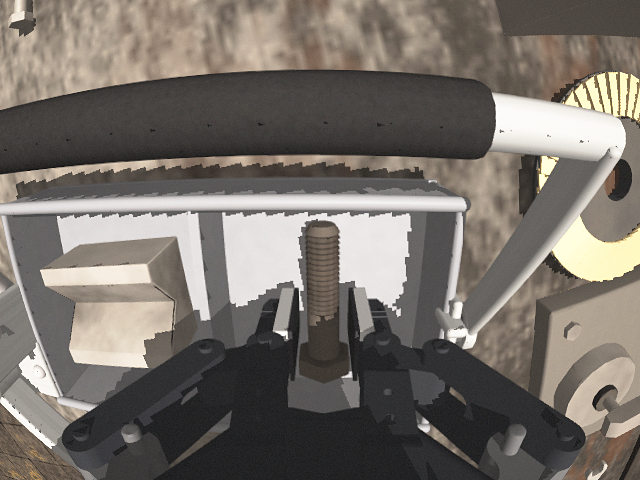

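```bash
python3 -m jog '[{"travel":[0,0,0.004],"twist":[0,0,0]},{"travel":[0,0,0.008],"twist":[0,0,0]},{"travel":[0,0,0.01],"twist":[0,0,0]},{"travel":[0,0,0.01],"twist":[0,0,0]}]'
python3 -m jog '[{"travel":[0,0,0],"twist":[0,0,0]},{"travel":[0,0,0],"twist":[0,0,0]},{"travel":[0,0,0],"twist":[0,0,0]},{"travel":[0,0,0],"twist":[0,0,0]},{"travel":[0,0,0],"twist":[0,0,0]}]' 0.5
python3 -m jog '[{"travel":[0,0,-0.05],"twist":[0,0,0]},{"travel":[0,0,-0.15],"twist":[0,0,0]},{"travel":[0,0,-0.25],"twist":[0,0,0]},{"travel":[0,0,-0.35],"twist":[0,0,0]},{"travel":[0,0,-0.4],"twist":[0,0,0]},{"travel":[0,0,-0.4],"twist":[0,0,0]},{"travel":[0,0,-0.4],"twist":[0,0,0]}]'
python3 - <<'E'
from h import *
show(); save("w8",snapshot("wrist"))
E
```

```text
time: 8.23
position: [584.6, -141.6, -24.5]
tcp_rot: [0.994, -0.108, 0.002, 0.0]
ft_force: [-0.5, -1.1, 3.1]
opening: 21.1
time: 8.65
position: [584.6, -141.6, -24.5]
tcp_rot: [0.994, -0.108, 0.002, 0.0]
ft_force: [0.2, -0.3, 0.0]
opening: 42.4
time: 9.23
position: [584.4, -141.8, 136.7]
tcp_rot: [0.994, -0.108, 0.004, 0.0]
ft_force: [-0.2, 0.5, -0.3]
opening: 42.6
t 9.23 pos [ 584.4 -141.8  136.7] yaw -0.216 F [-0.2  0.5 -0.3] open 42.6 q [ 0.43  0.57 -0.42  1.71  0.29  0.91 -0.32]
```

View pics/w8.png

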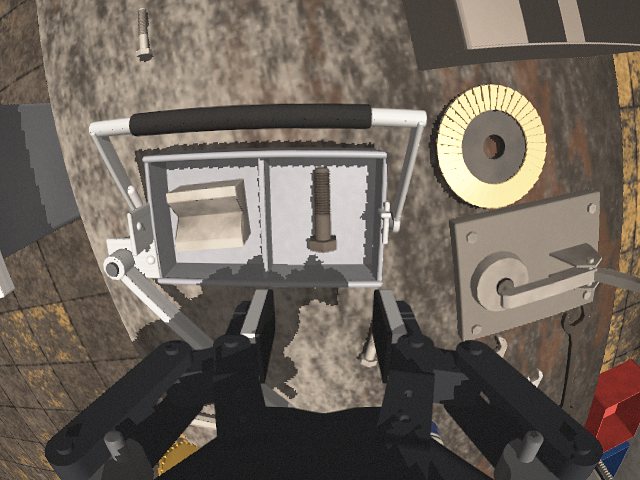

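```bash
cat >> h.py <<'E'
def push(th,extra=0.):
    H=cw(-125,-32,0)[:2]; f=CY+0.15-th; u=np.array([np.cos(f),np.sin(f)]); n=np.array([np.sin(f),-np.cos(f)])
    r=0.15-th; s=4+14.5*abs(np.sin(r))+11*np.cos(r)+extra
    return H+140*u+s*n
E
python3 - <<'E'
from h import *
p=push(0.977,30); print(p); move([*p,110],-0.217)
print("stick",plane("wrist",255,365,0),plane("wrist",255,365,0,{k:np.array(v) for k,v in __import__('json').load(open('w1.json')).items()}))
E
```

```text
[ 433.9225808 -283.2479329]
travel [-0.2901, 0.4259, 0.062] twist [-0.0001, -0.0032, 0.0006] rows 4.978850885230368 0.040738914177730415 t 9.28 q7 -0.32
stick [ 475.06887671 -293.83070681    0.        ] [ 382.93882127 -367.93186786    0.        ]
```

```bash
python3 -m jog '[{"travel":[-0.06,0.085,0],"twist":[0,0,0]},{"travel":[-0.12,0.17,0],"twist":[0,0,0]},{"travel":[-0.18,0.255,0],"twist":[0,0,0]},{"travel":[-0.24,0.34,0.03],"twist":[0,0,0]},{"travel":[-0.29,0.426,0.06],"twist":[0,0,0]},{"travel":[-0.29,0.426,0.06],"twist":[0,0,0]},{"travel":[-0.29,0.426,0.06],"twist":[0,0,0]},{"travel":[-0.29,0.426,0.06],"twist":[0,0,0]}]' 0
python3 - <<'E'
from h import *
show(); save("w9",snapshot("wrist")); save("s9",crop(snapshot("scene"),240,130,440,280,4)); move([*push(0.977,30),24],-0.217)
E
```

```text
time: 9.95
position: [433.9, -282.8, 110.1]
tcp_rot: [0.994, -0.108, 0.002, -0.0]
ft_force: [0.8, 0.5, -0.9]
opening: 0.1
t 9.95 pos [ 433.9 -282.8  110.1] yaw -0.216 F [ 0.8  0.5 -0.9] open 0.1 q [ 0.78  0.49 -0.41  1.95  0.28  0.76 -0.01]
travel [-0.0026, 0.0033, 0.2164] twist [-0.0006, -0.0031, 0.0016] rows 2.076242018876905 0.0446572393971292 t 10.05 q7 -0.01
```

View pics/w9.png

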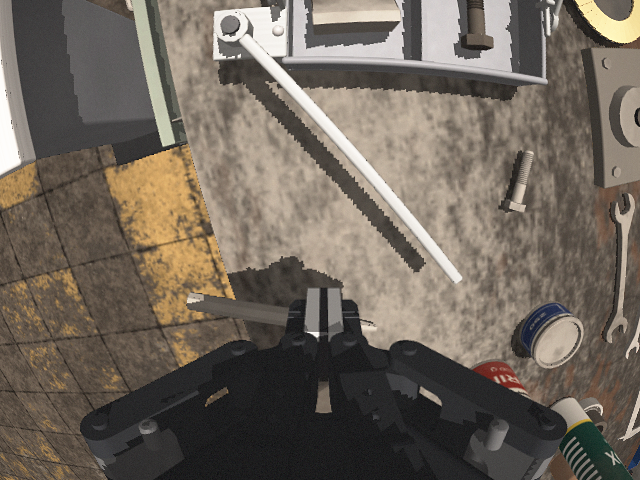

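View pics/s9.png

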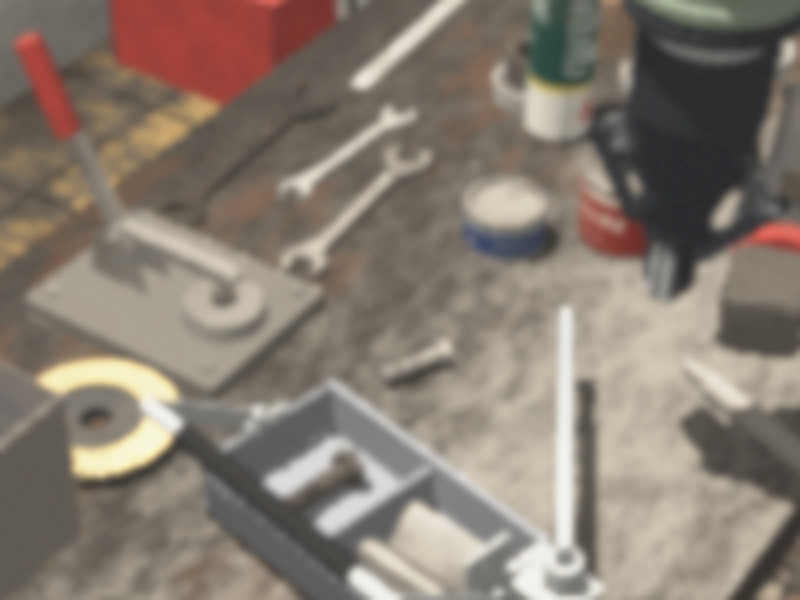

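```bash
python3 -m jog '[{"travel":[0,0,0.1],"twist":[0,0,0]},{"travel":[0,0,0.18],"twist":[0,0,0]},{"travel":[0,0,0.22],"twist":[0,0,0]},{"travel":[0,0,0.22],"twist":[0,0,0]},{"travel":[0,0,0.22],"twist":[0,0,0]}]'
python3 - <<'E'
from h import *
show(); save("s10",crop(snapshot("scene"),300,150,440,250,5));save("w10",snapshot("wrist"))
for th in (0.977,0.9,.8,.7,.6,.5): move([*push(th),24],-0.217)
E
```

```text
time: 10.47
position: [435.8, -281.1, 22.4]
tcp_rot: [0.994, -0.106, 0.002, -0.001]
ft_force: [0.4, -0.3, 0.3]
opening: 0.0
t 10.47 pos [ 435.8 -281.1   22.4] yaw -0.213 F [ 0.4 -0.3  0.3] open 0.0 q [ 0.72  0.63 -0.35  1.99  0.37  0.57 -0.1 ]
travel [0.0502, -0.0462, -0.0001] twist [-0.0004, -0.0041, 0.0022] rows 0.6541818459553154 0.05903767473455746 t 10.57 q7 -0.1
travel [0.0727, -0.0624, 0.0] twist [-0.0004, -0.0041, 0.0022] rows 0.9188064490982802 0.05903767473455746 t 10.57 q7 -0.1
travel [0.1002, -0.0862, 0.0002] twist [-0.0004, -0.0041, 0.0022] rows 1.2678855216637634 0.05903767473455746 t 10.57 q7 -0.1
travel [0.1253, -0.1131, 0.0004] twist [-0.0004, -0.0041, 0.0022] rows 1.6193104481403582 0.05903767473455746 t 10.57 q7 -0.1
travel [0.1477, -0.1429, 0.0006] twist [-0.0004, -0.0041, 0.0022] rows 1.9708284936824667 0.05903767473455746 t 10.57 q7 -0.1
travel [0.1669, -0.1751, 0.0007] twist [-0.0004, -0.0041, 0.0022] rows 2.3207017437781428 0.05903767473455746 t 10.57 q7 -0.1
```

View pics/s10.png

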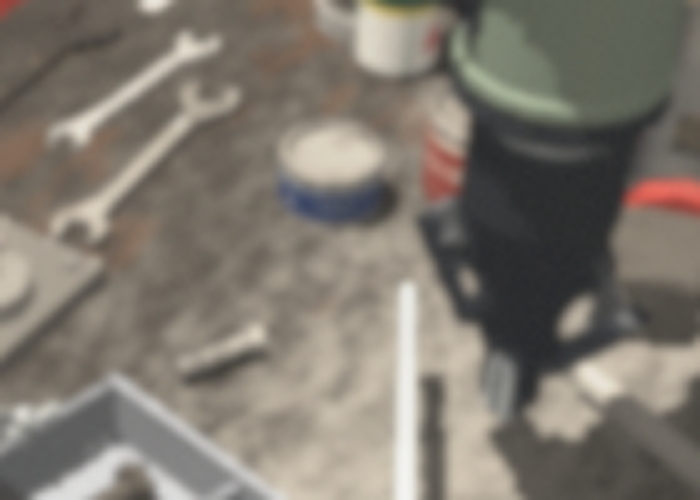

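View pics/w10.png

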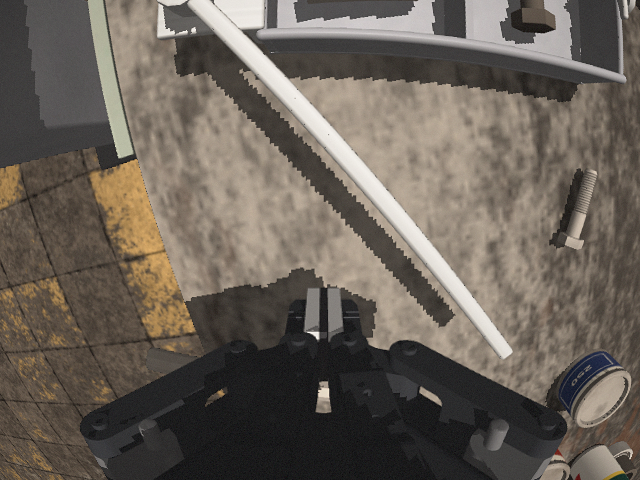

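```bash
python3 -m jog '[{"travel":[0.025,-0.023,0],"twist":[0,0,0]},{"travel":[0.05,-0.046,0],"twist":[0,0,0]},{"travel":[0.073,-0.062,0],"twist":[0,0,0]},{"travel":[0.1,-0.086,0],"twist":[0,0,0]},{"travel":[0.125,-0.113,0],"twist":[0,0,0]},{"travel":[0.148,-0.143,0],"twist":[0,0,0]},{"travel":[0.148,-0.143,0],"twist":[0,0,0]}]'
python3 - <<'E'
from h import *
show(); save("w11",snapshot("wrist"))
for th in (.5,.4,.3,.2,.1,0): move([*push(th),24],-0.217)
E
```

```text
time: 11.15
position: [509.6, -235.5, 24.4]
tcp_rot: [0.994, -0.105, 0.004, -0.001]
ft_force: [0.4, 1.6, -0.0]
opening: -0.2
t 11.15 pos [ 509.6 -235.5   24.4] yaw -0.21 F [ 0.4  1.6 -0. ] open -0.2 q [ 0.58  0.67 -0.34  1.89  0.36  0.63 -0.2 ]
travel [0.0156, -0.0263, 0.0007] twist [-0.0009, -0.0046, 0.0039] rows 0.29340433454713294 0.07652577110443903 t 11.2 q7 -0.2
travel [0.0315, -0.0607, 0.0009] twist [-0.0009, -0.0046, 0.0039] rows 0.656296095420305 0.07652577110443903 t 11.2 q7 -0.2
travel [0.0437, -0.097, 0.001] twist [-0.0009, -0.0046, 0.0039] rows 1.020324254073475 0.07652577110443903 t 11.2 q7 -0.2
travel [0.052, -0.1346, 0.0011] twist [-0.0009, -0.0046, 0.0039] rows 1.3840528559209138 0.07652577110443903 t 11.2 q7 -0.2
travel [0.0562, -0.1696, 0.0012] twist [-0.0009, -0.0046, 0.0039] rows 1.713456197809987 0.07652577110443903 t 11.2 q7 -0.2
travel [0.0574, -0.2015, 0.0013] twist [-0.0009, -0.0046, 0.0039] rows 2.009345148050917 0.07652577110443903 t 11.2 q7 -0.2
```

View pics/w11.png

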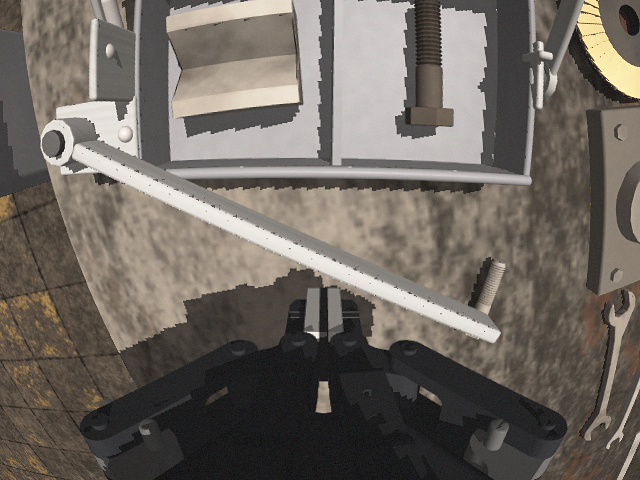

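```bash
python3 -m jog '[{"travel":[0.008,-0.013,0],"twist":[0,0,0]},{"travel":[0.016,-0.026,0],"twist":[0,0,0]},{"travel":[0.024,-0.043,0],"twist":[0,0,0]},{"travel":[0.0315,-0.061,0],"twist":[0,0,0]},{"travel":[0.038,-0.079,0],"twist":[0,0,0]},{"travel":[0.044,-0.097,0],"twist":[0,0,0]},{"travel":[0.048,-0.116,0],"twist":[0,0,0]},{"travel":[0.052,-0.135,0],"twist":[0,0,0]},{"travel":[0.052,-0.135,0],"twist":[0,0,0]}]'
python3 - <<'E'
from h import *
show(); save("w12",snapshot("wrist"))
for th in (.2,.1,.05,0): move([*push(th),24],-0.217)
E
```

```text
time: 11.95
position: [540.8, -186.2, 24.6]
tcp_rot: [0.995, -0.104, 0.004, -0.001]
ft_force: [0.4, -0.4, -0.2]
opening: -0.4
t 11.95 pos [ 540.8 -186.2   24.6] yaw -0.209 F [ 0.4 -0.4 -0.2] open -0.4 q [ 0.47  0.68 -0.34  1.86  0.35  0.65 -0.29]
travel [-0.001, 0.0034, 0.0014] twist [-0.0012, -0.0049, 0.0048] rows 0.03660400151810835 0.08817173368831874 t 12.0 q7 -0.29
travel [0.0033, -0.0315, 0.0015] twist [-0.0012, -0.0049, 0.0048] rows 0.3044679015566827 0.08817173368831874 t 12.0 q7 -0.29
travel [0.0043, -0.0474, 0.0015] twist [-0.0012, -0.0049, 0.0048] rows 0.45699886965812864 0.08817173368831874 t 12.0 q7 -0.29
travel [0.0045, -0.0634, 0.0016] twist [-0.0012, -0.0049, 0.0048] rows 0.610198097278991 0.08817173368831874 t 12.0 q7 -0.29
```

View pics/w12.png

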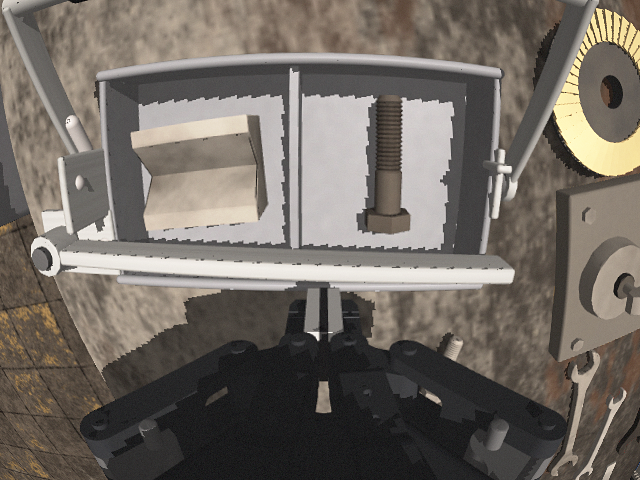

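```bash
python3 -m jog '[{"travel":[0.002,-0.015,0],"twist":[0,0,0]},{"travel":[0.003,-0.03,0],"twist":[0,0,0]},{"travel":[0.004,-0.042,0],"twist":[0,0,0]},{"travel":[0.0045,-0.054,0],"twist":[0,0,0]},{"travel":[0.0045,-0.054,0],"twist":[0,0,0]},{"travel":[0.0045,-0.054,0],"twist":[0,0,0]}]'
python3 - <<'E'
from h import *
show(); save("w13",snapshot("wrist"))
for th in (.05,0,-0.05): move([*push(th),24],-0.217)
E
```

```text
time: 12.5
position: [546.9, -166.1, 24.7]
tcp_rot: [0.995, -0.104, 0.004, -0.001]
ft_force: [-0.1, -0.8, 0.1]
opening: 0.0
t 12.5 pos [ 546.9 -166.1   24.7] yaw -0.209 F [-0.1 -0.8  0.1] open 0.0 q [ 0.43  0.68 -0.34  1.86  0.35  0.65 -0.33]
travel [-0.0003, 0.0066, 0.0016] twist [-0.0012, -0.005, 0.0049] rows 0.06530566936229161 0.08932977607622315 t 12.55 q7 -0.33
travel [0.0, -0.0094, 0.0016] twist [-0.0012, -0.005, 0.0049] rows 0.09131742094339618 0.08932977607622315 t 12.55 q7 -0.33
travel [-0.0005, -0.0255, 0.0016] twist [-0.0012, -0.005, 0.0049] rows 0.24493508736826347 0.08932977607622315 t 12.55 q7 -0.33
```

View pics/w13.png

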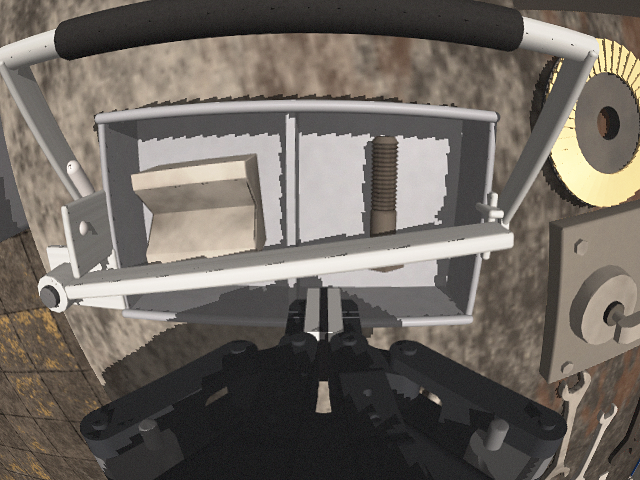

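```bash
python3 - <<'E'
from h import *
for th in (0,.05,.1):
  u=lambda r:[-125+r*np.cos(.15-th),-32+r*np.sin(.15-th)]
  print(th,proj("wrist",cw(*u(226),66)),proj("wrist",cw(*u(113),66)))
print(plane("wrist",512,233,66))
E
```

```text
0 [514.09953724 235.7847075 ] [255.52669712 272.35105775]
0.05 [512.58470211 259.53245919] [257.93932355 284.50828249]
0.1 [509.64176746 282.25068187] [259.69220012 296.34983564]
[ 633.44457989 -150.22511974   66.        ]
```

```bash
python3 -m jog '[{"travel":[0,0.01,0],"twist":[0,0,0]},{"travel":[0,0.015,-0.1],"twist":[0,0,0]},{"travel":[0,0.015,-0.2],"twist":[0,0,0]},{"travel":[0,0.015,-0.3],"twist":[0,0,0]},{"travel":[0,0.015,-0.3],"twist":[0,0,0]},{"travel":[0,0.015,-0.3],"twist":[0,0,0]}]'
python3 - <<'E'
from h import *
show(); print(cw(0,87,0)); move([*cw(0,87,145)],CY+np.pi/2)
E
```

```text
time: 13.05
position: [545.5, -173.5, 146.9]
tcp_rot: [0.994, -0.105, 0.006, 0.0]
ft_force: [-0.6, 0.4, -1.0]
opening: -0.2
t 13.05 pos [ 545.5 -173.5  146.9] yaw -0.21 F [-0.6  0.4 -1. ] open -0.2 q [ 0.5   0.51 -0.41  1.78  0.26  0.88 -0.23]
[556.98597721 -47.09692191   0.        ]
travel [-0.0379, -0.315, 0.0046] twist [0.0054, -0.0065, -0.9939] rows 3.0440149229336293 12.493469625308439 t 13.05 q7 -0.23
```

```bash
python3 -m jog '[{"travel":[0,-0.06,0],"twist":[0,0,-0.08]},{"travel":[-0.01,-0.12,0],"twist":[0,0,-0.16]},{"travel":[-0.02,-0.18,0],"twist":[0,0,-0.24]},{"travel":[-0.03,-0.24,0],"twist":[0,0,-0.32]},{"travel":[-0.038,-0.315,0],"twist":[0,0,-0.4]},{"travel":[-0.038,-0.315,0],"twist":[0,0,-0.48]},{"travel":[-0.038,-0.315,0],"twist":[0,0,-0.56]},{"travel":[-0.038,-0.315,0],"twist":[0,0,-0.64]},{"travel":[-0.038,-0.315,0],"twist":[0,0,-0.72]},{"travel":[-0.038,-0.315,0],"twist":[0,0,-0.8]}]' 0.4
python3 - <<'E'
from h import *
show();  move([*cw(0,82,145)],CY+np.pi/2)
E
```

```text
time: 13.88
position: [556.3, -47.5, 145.7]
tcp_rot: [0.866, 0.5, 0.004, 0.003]
ft_force: [0.4, -1.1, 0.4]
opening: 34.2
t 13.88 pos [556.3 -47.5 145.7] yaw 1.046 F [ 0.4 -1.1  0.4] open 34.2 q [ 0.5   0.56 -0.73  1.81  0.46  0.94  0.62]
travel [-0.0103, 0.0047, 0.0018] twist [0.0064, -0.0017, -0.1939] rows 0.1100959395809145 2.438218551832543 t 13.88 q7 0.62
```

```bash
python3 -m jog '[{"travel":[0,0,0],"twist":[0,0,-0.08]},{"travel":[0,0,0],"twist":[0,0,-0.16]},{"travel":[-0.004,0.002,0],"twist":[0,0,-0.194]},{"travel":[-0.004,0.002,0],"twist":[0,0,-0.194]},{"travel":[-0.004,0.002,0],"twist":[0,0,-0.194]}]'
python3 - <<'E'
from h import *
show();  save("w14",snapshot("wrist"));move([*cw(0,85,34)],CY+np.pi/2)
E
```

```text
time: 14.3
position: [555.8, -49.7, 144.9]
tcp_rot: [0.781, 0.624, 0.003, 0.003]
ft_force: [-0.3, 0.3, 0.2]
opening: 34.3
t 14.3 pos [555.8 -49.7 144.9] yaw 1.348 F [-0.3  0.3  0.2] open 34.3 q [ 0.55  0.58 -0.81  1.81  0.51  0.96  0.88]
travel [0.0011, -0.0013, 0.2779] twist [0.0059, -0.0008, -0.0019] rows 2.665321682574342 0.07904196762536544 t 14.35 q7 0.88
```

View pics/w14.png

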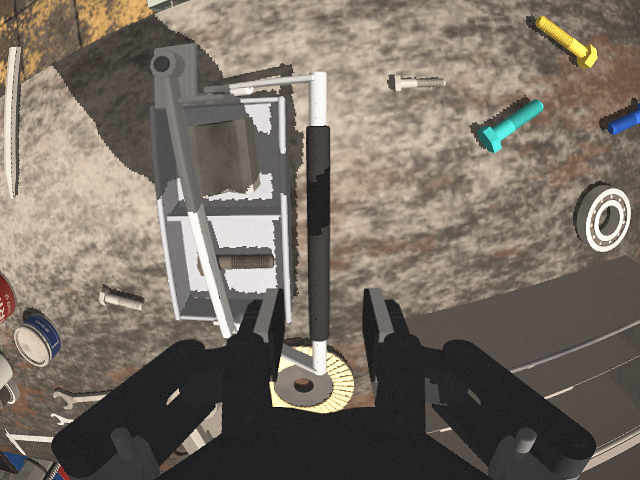

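```bash
python3 -m jog '[{"travel":[0,0,0.06],"twist":[0,0,0]},{"travel":[0,0,0.12],"twist":[0,0,0]},{"travel":[0,0,0.17],"twist":[0,0,0]},{"travel":[0,0,0.21],"twist":[0,0,0]},{"travel":[0,0,0.25],"twist":[0,0,0]},{"travel":[0,0,0.278],"twist":[0,0,0]},{"travel":[0,0,0.278],"twist":[0,0,0]},{"travel":[0,0,0.278],"twist":[0,0,0]}]'
python3 - <<'E'
from h import *
show();  save("w15",snapshot("wrist"))
print("tube px",proj("wrist",cw(0,87,85)),proj("wrist",cw(-50,87,85)))
for th in np.linspace(0,1.047,9):
    a=np.pi/6+th; move([*cw(0,100*np.cos(a)-9.5,35+100*np.sin(a)-51)],CY+np.pi/2)
E
```

```text
time: 15.02
position: [556.8, -49.4, 33.9]
tcp_rot: [0.782, 0.624, 0.003, 0.003]
ft_force: [-0.0, -0.1, 0.4]
opening: 34.2
t 15.02 pos [556.8 -49.4  33.9] yaw 1.347 F [-0.  -0.1  0.4] open 34.2 q [ 0.47  0.73 -0.69  1.88  0.66  0.77  0.75]
tube px [328.88549544 320.23244582] [329.16837587 200.26470359]
travel [-0.0193, -0.0018, 0.0012] twist [0.0062, -0.0009, -0.0022] rows 0.18614751538164034 0.083432761098913 t 15.07 q7 0.75
travel [-0.0374, -0.0015, -0.026] twist [0.0062, -0.0009, -0.0022] rows 0.4372097880324701 0.083432761098913 t 15.07 q7 0.75
travel [-0.0589, -0.0012, -0.0506] twist [0.0062, -0.0009, -0.0022] rows 0.7452025591132538 0.083432761098913 t 15.07 q7 0.75
travel [-0.0835, -0.0009, -0.0722] twist [0.0062, -0.0009, -0.0022] rows 1.0587471298901021 0.083432761098913 t 15.07 q7 0.75
travel [-0.1106, -0.0006, -0.0904] twist [0.0062, -0.0009, -0.0022] rows 1.3705232744628562 0.083432761098913 t 15.07 q7 0.75
travel [-0.1399, -0.0004, -0.1049] twist [0.0062, -0.0009, -0.0022] rows 1.677658573786787 0.083432761098913 t 15.07 q7 0.75
travel [-0.1709, -0.0002, -0.1155] twist [0.0062, -0.0009, -0.0022] rows 1.9782683181294813 0.083432761098913 t 15.07 q7 0.75
travel [-0.2029, 0.0, -0.1219] twist [0.0062, -0.0009, -0.0022] rows 2.270805706361586 0.083432761098913 t 15.07 q7 0.75
travel [-0.2356, 0.0001, -0.1241] twist [0.0062, -0.0009, -0.0022] rows 2.55388274156036 0.083432761098913 t 15.07 q7 0.75
```

View pics/w15.png

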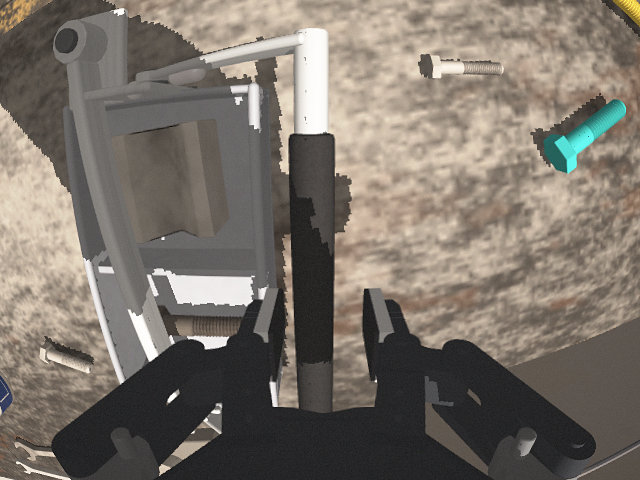

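```bash
python3 -m jog '[{"travel":[-0.02,0,0],"twist":[0,0,0]},{"travel":[-0.037,0,-0.02],"twist":[0,0,0]},{"travel":[-0.059,0,-0.045],"twist":[0,0,0]},{"travel":[-0.083,0,-0.07],"twist":[0,0,0]},{"travel":[-0.11,0,-0.09],"twist":[0,0,0]},{"travel":[-0.11,0,-0.09],"twist":[0,0,0]},{"travel":[-0.11,0,-0.09],"twist":[0,0,0]}]'
python3 - <<'E'
from h import *
show();  save("w16",snapshot("wrist"))
for th in np.linspace(0,1.047,9)[4:]:
    a=np.pi/6+th; move([*cw(0,100*np.cos(a)-9.5,35+100*np.sin(a)-51)],CY+np.pi/2)
E
```

```text
time: 15.65
position: [547.3, -93.5, 71.3]
tcp_rot: [0.782, 0.623, 0.004, 0.004]
ft_force: [0.2, 0.2, -1.0]
opening: 34.2
t 15.65 pos [547.3 -93.5  71.3] yaw 1.345 F [ 0.2  0.2 -1. ] open 34.2 q [ 0.58  0.67 -0.74  1.87  0.61  0.82  0.87]
travel [0.0005, -0.0011, 0.0006] twist [0.0067, -0.0007, -0.0029] rows 0.012895263585285362 0.09189433706174724 t 15.7 q7 0.87
travel [-0.0288, -0.0008, -0.0139] twist [0.0067, -0.0007, -0.0029] rows 0.307067847971099 0.09189433706174724 t 15.7 q7 0.87
travel [-0.0598, -0.0006, -0.0244] twist [0.0067, -0.0007, -0.0029] rows 0.6194798447290367 0.09189433706174724 t 15.7 q7 0.87
travel [-0.0918, -0.0004, -0.0309] twist [0.0067, -0.0007, -0.0029] rows 0.9293057506242577 0.09189433706174724 t 15.7 q7 0.87
travel [-0.1245, -0.0002, -0.033] twist [0.0067, -0.0007, -0.0029] rows 1.235170038245784 0.09189433706174724 t 15.7 q7 0.87
```

View pics/w16.png

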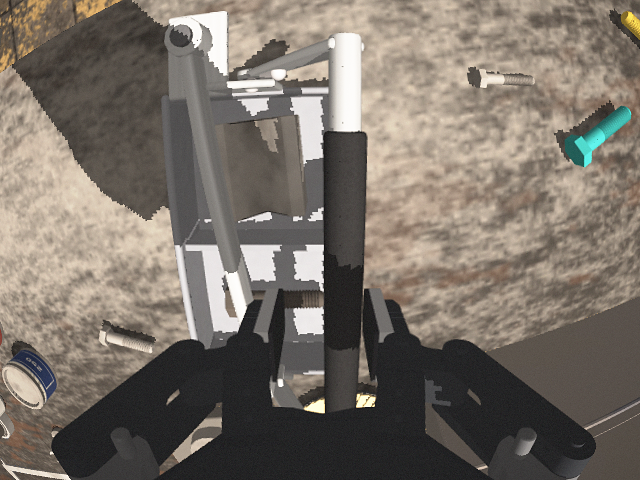

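Handle rises, tube (345,240) now against the outer pad. Continue to upright.

```bash
python3 -m jog '[{"travel":[-0.015,0,-0.007],"twist":[0,0,0]},{"travel":[-0.029,0,-0.014],"twist":[0,0,0]},{"travel":[-0.045,0,-0.019],"twist":[0,0,0]},{"travel":[-0.06,0,-0.024],"twist":[0,0,0]},{"travel":[-0.075,0,-0.028],"twist":[0,0,0]},{"travel":[-0.092,0,-0.031],"twist":[0,0,0]},{"travel":[-0.105,0,-0.033],"twist":[0,0,0]},{"travel":[-0.115,0,-0.033],"twist":[0,0,0]},{"travel":[-0.115,0,-0.033],"twist":[0,0,0]},{"travel":[-0.115,0,-0.033],"twist":[0,0,0]}]'
python3 - <<'E'
from h import *
show();  save("w17",snapshot("wrist")); move([*cw(0,-9.5,84)],CY+np.pi/2)
E
```

```text
time: 16.53
position: [536.8, -138.1, 83.9]
tcp_rot: [0.782, 0.623, 0.004, 0.004]
ft_force: [-0.5, -0.5, -0.1]
opening: 34.2
t 16.53 pos [ 536.8 -138.1   83.9] yaw 1.346 F [-0.5 -0.5 -0.1] open 34.2 q [ 0.68  0.65 -0.75  1.87  0.59  0.85  0.97]
travel [-0.0091, -0.0005, -0.0001] twist [0.0068, -0.0006, -0.003] rows 0.08739240843730653 0.09371209856463983 t 16.58 q7 0.97
```

View pics/w17.png

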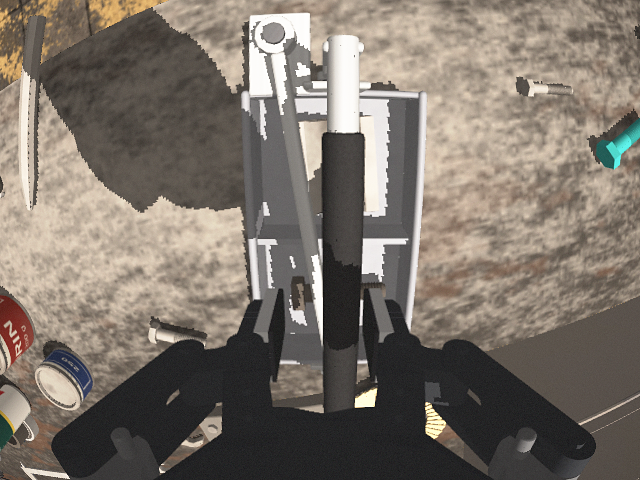

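```bash
python3 - <<'E'
from h import *
for th in (0.85,0.93,1.0,1.047):
    a=np.pi/6+th; print(th,proj("wrist",cw(-75,100*np.cos(a),35+100*np.sin(a))),proj("wrist",cw(-30,100*np.cos(a),35+100*np.sin(a))))
E
```

```text
0.85 [394.27116061 133.00169574] [389.3336209  251.82637696]
0.93 [372.76647143 132.65045867] [369.41160738 253.22417366]
1.0 [353.02335916 132.44808578] [351.20950064 253.93550555]
1.047 [339.4894613  132.37844993] [338.75889626 254.13044064]
```

```bash
python3 -m jog '[{"travel":[-0.004,0,0],"twist":[0,0,0]},{"travel":[-0.008,0,0],"twist":[0,0,0]},{"travel":[-0.01,0,0],"twist":[0,0,0]},{"travel":[-0.01,0,0],"twist":[0,0,0]}]'
python3 - <<'E'
from h import *
show()
E
```

```text
time: 16.92
position: [536.2, -141.0, 84.0]
tcp_rot: [0.782, 0.624, 0.004, 0.004]
ft_force: [0.8, 3.8, -0.5]
opening: 33.9
t 16.92 pos [ 536.2 -141.    84. ] yaw 1.347 F [ 0.8  3.8 -0.5] open 33.9 q [ 0.68  0.65 -0.75  1.87  0.59  0.85  0.98]
```

```bash
python3 -m jog '[{"travel":[-0.006,0,0],"twist":[0,0,0]},{"travel":[-0.01,0,0],"twist":[0,0,0]},{"travel":[-0.01,0,0],"twist":[0,0,0]}]'
python3 -m jog '[{"travel":[0.015,0,0],"twist":[0,0,0]},{"travel":[0.03,0,0],"twist":[0,0,0]},{"travel":[0.03,0,0],"twist":[0,0,0]},{"travel":[0.03,0,-0.08],"twist":[0,0,0]},{"travel":[0.03,0,-0.17],"twist":[0,0,0]},{"travel":[0.03,0,-0.27],"twist":[0,0,0]},{"travel":[0.03,0,-0.37],"twist":[0,0,0]},{"travel":[0.03,0,-0.4],"twist":[0,0,0]},{"travel":[0.03,0,-0.4],"twist":[0,0,0]}]'
python3 - <<'E'
from h import *
show(); save("w18",snapshot("wrist")); save("s18",crop(snapshot("scene"),240,160,440,310,4)); save("t18",crop(snapshot("top"),215,170,405,310,4))
for th in (0.85,0.93,1.0,1.047):
    a=np.pi/6+th; print(th,proj("wrist",cw(-75,100*np.cos(a),35+100*np.sin(a))),proj("wrist",cw(-30,100*np.cos(a),35+100*np.sin(a))))
for th in (0,.1):
  u=lambda r:[-125+r*np.cos(.15-th),-32+r*np.sin(.15-th)]
  print("keeper",th,proj("wrist",cw(*u(113),66)),proj("top",cw(*u(226),66)))
E
```

```text
time: 17.17
position: [536.2, -141.4, 84.2]
tcp_rot: [0.781, 0.625, 0.006, 0.002]
ft_force: [3.2, 17.5, -0.4]
opening: 34.4
time: 17.92
position: [538.2, -130.9, 247.7]
tcp_rot: [0.781, 0.624, 0.007, 0.005]
ft_force: [-0.3, -1.0, -0.1]
opening: 34.4
t 17.92 pos [ 538.2 -130.9  247.7] yaw 1.348 F [-0.3 -1.  -0.1] open 34.4 q [ 0.77  0.46 -0.88  1.71  0.39  1.14  1.13]
0.85 [346.48810865 124.64582413] [345.97624448 181.24042813]
0.93 [336.35706599 124.61945036] [336.11640235 181.5112972 ]
1.0 [327.30814781 124.62057911] [327.31319025 181.65105178]
1.047 [321.18787364 124.63488985] [321.35982873 181.69306178]
keeper 0 [305.91210761 185.71527909] [346.07447736 213.96081287]
keeper 0.1 [294.49855538 186.93595501] [353.30332213 217.65350145]
```

View pics/w18.png

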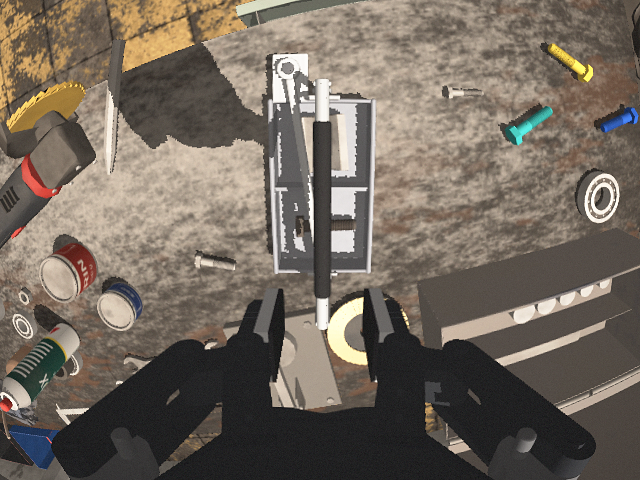

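View pics/s18.png

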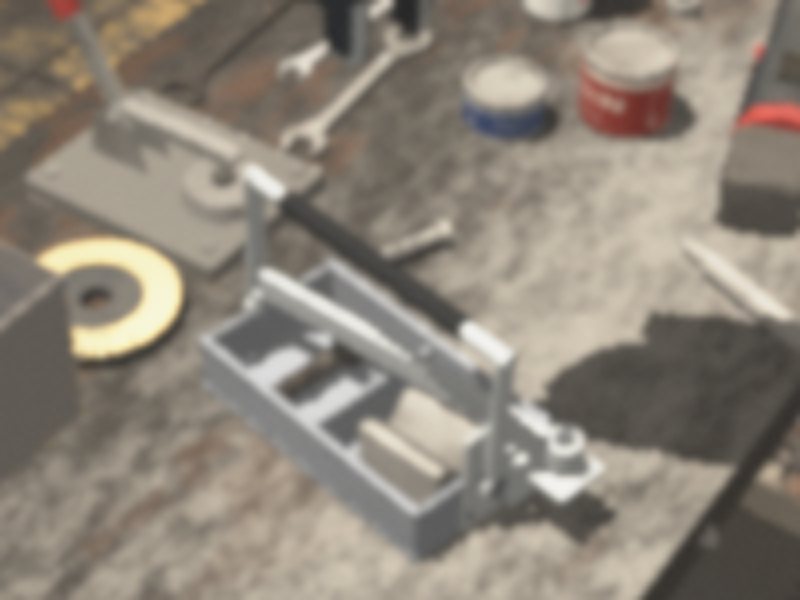

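View pics/t18.png

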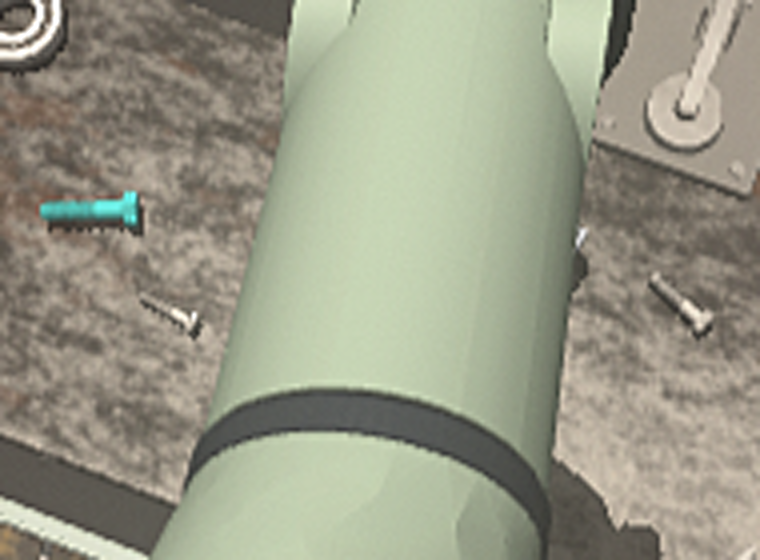

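```bash
python3 -c "
from rig import robot
print(robot.close_job())"
```

```text
the job is handed in; nothing more can be done
None
```

The parts carrier is ready to carry, and I handed the job in at about 18 s of the 64 s allowed. I did the steps in the order you gave.

**What I did**
- **Bolt:** I laid the dark big bolt in the empty far bay.
- **Keeper bar:** I pushed it with closed fingers from about 0.98 rad until it snapped shut.
- **Handle:** I caged the grip tube between the open pads and swung it up past the spring ball to its stop.

**Last checks**
- **Bolt:** it lies in the far bay in the final wrist and scene pictures.
- **Keeper bar:** it matches the projected position for 0 rad in the wrist view.
- **Handle:** the tube matches the projection for 1.047 rad. A test push met a firm stop at 17.5 N, the highest force I saw in the readings.
- **Other items:** the V-block, the two small bolts and the tins looked undisturbed, and the gripper was clear of everything.

**What failed or disagreed**
- **Missed first grasp:** the gripper closed on nothing because the fingertips sit roughly 30–40 mm behind the stated TCP. I found this from two camera views and used a lower TCP from then on.
- **Folded handle position:** the tube first appeared a few millimetres (about 5–7) off its predicted place. This did not matter, because the cage had room.
- **Top camera:** the arm blocked its final view of the carrier, so that check rests on the wrist and scene cameras.

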